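# Nest the domed service covers and blow them off

## Robot

A 6-joint arm with a two-finger parallel gripper is mounted at the origin on the work surface. World frame = base frame: x ahead of the robot, y to its left, z up, the work surface at z = 0. Lengths are in m, angles in rad, forces in N, time in s.
With the tool pointing down it reaches from about 0.275 to 0.775 m from the base axis. Payload 14.6 kg.
Tool frame: the origin (TCP) lies between the finger pads; the fingertips stand 11 mm ahead of it and the grasp point (between the pads) lies 8 mm behind it (bot.tcp_to_tips is the distance from the TCP to the fingertips, in m); z points along the fingers, y is the line along which they close (so a half turn about z gives the same grasp; the last joint's range is limited). The gripper opens to 85 mm and grips with 20 to 120 N. Pads are 22 mm wide; open, the fingers measure 114 mm over their backs; the gripper's body (76 mm by 85 mm) begins 54 mm behind the grasp point. The pads swing forward as they close: fully open they stand 13 mm farther back than shut.
Start: joints at [1.176, 0.263, -0.048, 1.259, 0, 1.415], TCP at [0.125, 0.51, 0.242] pointing down, gripper open.
Joint ranges: [-2.65, 2.65], [-0.89, 1.7], [-1.18, 1.37], [-2.13, 2.11], [-1.35, 1.29], [-3.14, 3.14]. Speed limits (rad/s): [1.89, 1.89, 2.57, 2.79, 3.14, 3.14].

## Interface

Orientations are given as a unit quaternion [x, y, z, w].
In Python, from rig import bot gives the robot as it stands.
- The arm moves only by the tool jog_arm, called after "Emit:" as name(argument=value, ...) on one line, values as JSON. Schema: {"type":"object","properties":{"increments":{"type":"array","items":{"type":"array","items":{"type":"number"},"minItems":5,"maxItems":5},"minItems":1,"maxItems":20},"squeeze":{"type":"number"},"only":{"type":"string"},"quiet":{"type":"boolean"},"lines":{"type":"string"}},"required":["increments"],"additionalProperties":false}. increments is a list of rows, 1 to 20 of them, each of 5 numbers: the finger opening in m, then dx, dy, dz in units of 20 mm, then a turn about the tool's z in units of 0.05 rad; each row is the pose to reach, as a shift and turn from the pose commanded when the call began, along the tool's axes at that moment; what a row does not reach only later rows make up. A row lasts 1/10 s, in which the tool goes at most 0.05 m and 0.15 rad, less where a joint would pass 70% of its speed; a pose out of reach is approached as far as the arm can. The fingers move at their own pace and stop on an object; squeeze is the grip in N (left out, the last holds). Time passes only in rows, so rows that do not move let the fingers close. The tool returns the time, the measured TCP pose, the force, the opening and the grip force at its end. only (a regular expression) keeps the lines of the reply that match it, lines (a string "A,B") keeps lines A to B, and quiet returns only ok. Input that does not fit is refused with a message, and nothing moves.
- bot.get_obs(): the state, without advancing time (a new reading comes with each control period).
- bot.snapshot(name): name is "scene" or "top" or "wrist"; returns a dict with "image" (480x640x3 uint8, red, green, blue), "fx", "fy", "cx", "cy" (pixels), "world_from_camera" (4x4, takes a point from camera to world coordinates); the wrist camera has in their place "T_tool_cam" (4x4, takes a point from camera to tool coordinates, whose origin is the TCP and whose axes are the flange's). Camera axes: x right, y down, z forward; pixel columns grow to the right and rows downward; lengths in m; the calibration is good to about 2 mm. A picture is of the moment at which its call begins: read the wrist's pose just before it. There is no depth.
- bot.hand_in(): hands the job in; it is judged then, once.
The state is a dict: "time_s": time; "joint_positions": joint angles; "qvel": joint speeds; "joint_torque": joint torques, N m; "ee_pos": TCP position; "eef_rot": TCP orientation; "wrist_force": force on the tool from outside, world axes, zero at the start; "torque": the same for the moment, N m; "grip_width": finger opening in m; "grasp_force": force on a finger pad.
Only numpy, scipy, OpenCV 4.12 (cv2) and the standard library are available. Lean on these libraries where they do the work, as an engineer would, in place of code of your own. Each camera call takes 0.05 s, during which the arm holds its last target. There are 200 camera calls.

## Task

Fully open the flush slide of the extraction box, then gather all the orange domed covers into one stack on the cradle, hollow side up, the largest at the bottom with its knob in the ring and each smaller one cupped level inside the next larger. When the stack is complete, press the sprung air lever right down to its stop, hold it there a moment and let it come back up, and last of all slide the extraction fully shut again. Leave the other things on the bench where they are.

Things in the scene. Friction and masses are not known exactly. Their poses are not given: they have to be found in the camera images.
- cover_a: orange domed cover, 148 mm across the rim, 60 mm tall, 50 to 120 g, lying hollow up on its flat black knob (56 mm across, 20 high). Origin: centre of the knob's foot; z up out of the hollow. Shell 4 mm thick: flat crown (inner radius 35) 20 to 24 mm up, dome out to radius 74 at 38, then an upright skirt (to pinch from above) to the rim at 60. In a larger cover it sits 24 mm higher. May be absent
- cover_b: orange domed cover, 134 mm across the rim, 60 mm tall, 50 to 120 g, lying hollow up on its flat black knob (56 mm across, 20 high). Origin: centre of the knob's foot; z up out of the hollow. Shell 4 mm thick: flat crown (inner radius 35) 20 to 24 mm up, dome out to radius 67 at 38, then an upright skirt (to pinch from above) to the rim at 60. In a larger cover it sits 24 mm higher. May be absent
- cover_c: orange domed cover, 120 mm across the rim, 60 mm tall, 50 to 120 g, lying hollow up on its flat black knob (56 mm across, 20 high). Origin: centre of the knob's foot; z up out of the hollow. Shell 4 mm thick: flat crown (inner radius 35) 20 to 24 mm up, dome out to radius 60 at 38, then an upright skirt (to pinch from above) to the rim at 60. In a larger cover it sits 24 mm higher. May be absent
- cover_d: orange domed cover, 106 mm across the rim, 60 mm tall, 50 to 120 g, lying hollow up on its flat black knob (56 mm across, 20 high). Origin: centre of the knob's foot; z up out of the hollow. Shell 4 mm thick: flat crown (inner radius 35) 20 to 24 mm up, dome out to radius 53 at 38, then an upright skirt (to pinch from above) to the rim at 60. In a larger cover it sits 24 mm higher. May be absent
- cradle_seat (a point): centre of the seat of the cradle: a round steel foot 120 mm across and 16 mm high, with a ring (inner radius 35, outer 43 mm, standing 7 mm above the seat) on it that locates the lowest cover's knob. The point lies on the seat surface inside the ring, z up. The cradle is fixed to the bench
- damper_box: grey extraction duct box, 250 x 110 x 32 mm, fixed to the bench; origin at the centre of its underside. In its top a flat plate slides along the box's x axis; shut, the plate is at the -x end and covers the five black vent slots there
- damper (a joint): travel of the slide plate in m: 0 shut (slots covered), 0.105 fully open (at the +x end of the box). No handle: press on the plate from above with a fingertip and drag it; it drags with about 1.5 N and stays where left; 5 to 15 N of pressing is plenty
- damper_plate (a point): centre of the top of the slide plate (aluminium with fine ribs, 105 mm along x, 68 mm wide, flush with the box's top at 32 mm); moves with the plate
- air_valve: air-blow valve fixed to the bench: bedplate 220 x 80 x 12 mm with a steel block near its +x end (60 x 60 mm, its cheeks 120 mm high) carrying a hand lever; origin at the centre of the underside. The lever reaches from the hinge towards -x, raised at rest
- lever_hinge (a point): the lever's hinge: on the valve's x axis, 70 mm to +x of the valve's origin and 100 mm up; the hinge axis is the valve's y axis
- air_lever (a joint): angle of the lever in rad: 0 at rest (raised 0.55 rad above level), growing as its end is pressed down to the stop at 0.65 (0.10 below level). Sprung: about 2 N at the ball to start, 5 to 6 N at the stop; it springs back up when let go
- lever_ball (a point): centre of the black ball (34 mm across) at the end of the lever, 140 mm from the hinge; the steel bar to it is 16 mm thick; moves with the lever
- tape_roll: roll of yellow tape, 72 mm across, 22 mm high, lying flat; a bystander, origin at its underside
- busbar: copper busbar strip 70 x 20 x 6 mm; a bystander, origin at its underside
- stud: steel terminal stud standing on its 34 mm flange, 30 mm tall; a bystander, origin at its underside
- connector: black plug connector, 80 x 40 x 22 mm; a bystander, origin at its underside
- wrench: wrench, 180 mm long, lying flat; a bystander
- screwdriver: screwdriver, 190 mm long, lying flat; a bystander
- grease_jar: white grease jar, 60 mm across, 60 mm tall; a bystander, origin at its underside

How it is judged:
By the outcome, as a careful person would: the job done as asked, in the order asked, and still so for the second after the job is handed in, with the robot touching nothing.
Of cover_a, cover_b, cover_c, cover_d only 3 to 4 are there at a start; the rules pass over those that are not, and their reading is None.
At some moment in a run one of cover_a, cover_b, cover_c, cover_d may be knocked a few centimetres aside while the robot is not near it.
It also fails if it takes over 210 s, if anything falls off the work surface, if the arm or the gripper's body presses on something with over 40 N, if the wrist force passes 120 N, or if a joint passes its speed limit or range.

## Working session

There is one attempt and no reset: what is moved stays moved. The work goes in short steps, Python scripts to look and compute and a tool call to move; the robot and the scene stay as the last step left them, time stands still between calls to the robot, and variables do not carry over. Pictures are saved under pics/ and viewed, at most 15 in all, crops included, and the job is handed in when it is done.

```bash
ls; mkdir -p pics; python3 - <<'E'
from rig import bot
import cv2,numpy as np
for n in ["scene","top"]:
    s=bot.snapshot(n); cv2.imwrite(f"pics/{n}0.png",s["image"][:,:,::-1]); print(n,s["fx"],s["fy"],s["cx"],s["cy"],np.round(s["world_from_camera"],4).tolist())
s=bot.snapshot("wrist");print({k:np.round(v,4).tolist() for k,v in s.items() if k!="image"})
print(bot.get_obs(),bot.tcp_to_tips)
E
```

```text
pics
rig.py
scene 597.9530045562959 597.9530045562959 317.1901506314999 238.02774627281227 [[0.3228, 0.7271, -0.6059, 1.3814], [0.9464, -0.2386, 0.2178, -0.2652], [0.0138, -0.6437, -0.7652, 1.0738], [0.0, 0.0, 0.0, 1.0]]
top 579.6119093825906 579.6119093825906 312.2249666862611 236.34022045326972 [[0.0147, -0.9908, 0.1347, 0.4615], [-0.9999, -0.0136, 0.0085, 0.0104], [-0.0065, -0.1348, -0.9909, 1.2482], [0.0, 0.0, 0.0, 1.0]]
{'fx': 374.3059, 'fy': 374.3059, 'cx': 313.5173, 'cy': 235.1452, 'T_tool_cam': [[-0.0001, -0.9471, -0.3208, 0.0827], [1.0, -0.0002, 0.0002, 0.0002], [-0.0002, -0.3208, 0.9471, -0.132], [0.0, 0.0, 0.0, 1.0]]}
{'time_s': 0.15, 'joint_positions': array([ 1.17570715e+00,  2.63419819e-01, -4.87690920e-02,  1.25937785e+00,
        2.14566373e-05,  1.41552303e+00]), 'qvel': array([-0.00053726, -0.00269481,  0.00157851,  0.00018609,  0.0005702 ,
       -0.00010586]), 'joint_torque': array([ 1.29993354e-03, -6.37823582e+01,  3.84650910e+01,  1.05049353e-02,
       -1.30374788e-04, -2.40692168e-05]), 'ee_pos': array([0.12461452, 0.50980836, 0.24194014]), 'eef_rot': array([ 1.19620802e-01,  9.92819578e-01, -3.67809225e-04, -1.14996575e-04]), 'wrist_force': array([-0.11417069,  0.39480082,  0.31082341]), 'torque': array([ 0.00067259, -0.00578148, -0.08596913]), 'grasp_force': 0.0, 'grip_width': 0.08544310154048894} 0.011
```

View pics/top0.png

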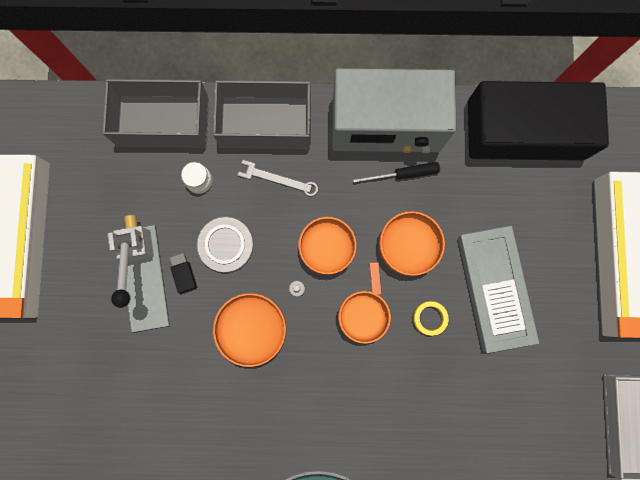

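View pics/scene0.png

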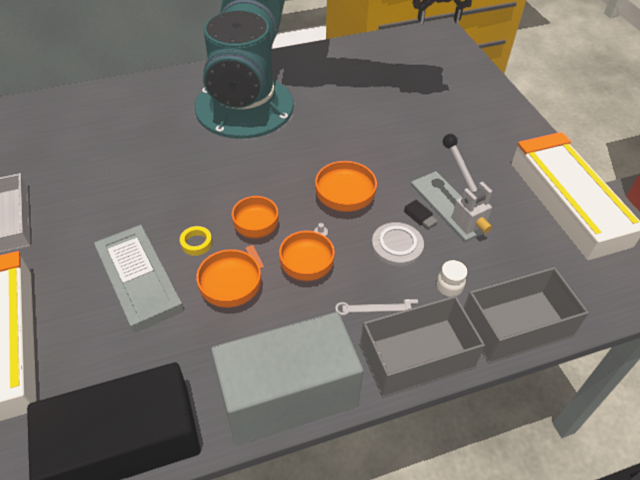

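Top view: four covers at (249,330) a, (411,244) b, (327,246) c and (364,317) d. The cradle is at (225,244), the box at (498,290) with its plate at the near end, and the lever ball at (121,298).

```bash
cat > h.py <<'E'
from rig import bot
import cv2, numpy as np, sys
from scipy.optimize import least_squares
from scipy.spatial.transform import Rotation as R
def plane(s,uv,z):
    T=np.array(s["world_from_camera"]); uv=np.atleast_2d(np.asarray(uv,float))
    d=np.c_[(uv[:,0]-s["cx"])/s["fx"],(uv[:,1]-s["cy"])/s["fy"],np.ones(len(uv))]@T[:3,:3].T
    return (T[:3,3]+d*((z-T[2,3])/d[:,2])[:,None])[:,:2]
def contours(m,amin):
    return [c[:,0,:] for c in cv2.findContours(m.astype(np.uint8),cv2.RETR_EXTERNAL,cv2.CHAIN_APPROX_NONE)[0] if cv2.contourArea(c)>amin]
def farfit(s,c,z,r=None):
    """circle through the side of the outline away from the camera, on plane z"""
    p=plane(s,c,z); (cx,cy),_=cv2.minEnclosingCircle(p.astype(np.float32)); o=np.array([cx,cy])
    a=o-np.array(s["world_from_camera"])[:2,3]; a/=np.linalg.norm(a)
    for _ in range(3):
        q=p[(p-o)@a>0]
        f=least_squares(lambda v:np.linalg.norm(q-v[:2],axis=1)-(r or v[2]),[*o,r or .06],loss="soft_l1",f_scale=.001)
        o=f.x[:2]
    return o,(r or f.x[2]),np.sqrt(np.mean(f.fun**2))
def orange(s):
    h=cv2.cvtColor(s["image"],cv2.COLOR_RGB2HSV); return (h[...,0]>5)&(h[...,0]<17)&(h[...,1]>200)&(h[...,2]>90)
def covers(name="top",z=.06):
    s=bot.snapshot(name)
    for c in contours(orange(s),600):
        o,r,e=farfit(s,c,z)
        if abs(o[1])<.45: print(name,"cover",np.round(o,4),"diam",round(2*r,4),"rms",round(e,4),"px",c.mean(0).round())
def to(x,y,z,yaw=None):
    """deltas in tool axes; yaw = world angle of the tool's y axis"""
    o=bot.get_obs(); M=R.from_quat(o["eef_rot"]).as_matrix()
    d=M.T@(np.array([x,y,z])-o["ee_pos"]); t=0
    y0=np.arctan2(M[1,1],M[0,1])
    if yaw is not None: t=-((yaw-y0+np.pi/2)%np.pi-np.pi/2)
    print("tcp",o["ee_pos"].round(4),"yawY",round(np.degrees(y0),1),"j6",o["joint_positions"][5].round(2),"-> d",d.round(4),"turn",round(t,3),"| toolx",M[:2,0].round(3),"tooly",M[:2,1].round(3))
E
cat > m1.py <<'E'
from h import *
covers("top"); covers("scene")
s=bot.snapshot("top"); im=s["image"]; h=cv2.cvtColor(im,cv2.COLOR_RGB2HSV)
# cradle: light grey
bright=(h[...,1]<40)&(h[...,2]>130)
for c in contours(bright,300):
    rc=cv2.minAreaRect(plane(s,c,.032).astype(np.float32))
    m=c.mean(0); print("bright px",m.round(),"z.032 rect",np.round(rc,4).tolist() if 0 else [np.round(x,4) for x in rc], "circ z.016",farfit(s,c,.016)[0].round(4))
for px,n in(((498,290),"box"),((150,300),"valve")):
    print(n,im[px[1],px[0]],h[px[1],px[0]], )
print("boxcol",h[340,510],h[262,470],"bed",h[270,157],"table",h[400,300],"ring",h[244,205],h[244,225])
E
python3 m1.py
```

```text
scene cover [ 0.6148 -0.1866] diam 0.1298 rms 0.0008 px [231. 280.]
scene cover [ 0.6087 -0.0117] diam 0.1159 rms 0.0008 px [307. 256.]
scene cover [ 0.4617 -0.0886] diam 0.1004 rms 0.0007 px [255. 216.]
scene cover [0.4332 0.145 ] diam 0.1424 rms 0.0009 px [345. 187.]
bright px [628. 419.] z.032 rect [array([ 0.2484, -0.622 ]), array([0.0467, 0.1983]), np.float64(86.8121)] circ z.016 [ 0.2576 -0.4941]
bright px [499. 289.] z.032 rect [array([ 0.5234, -0.371 ]), array([0.2497, 0.1099]), np.float64(11.2015)] circ z.016 [0.4257 0.1364]
bright px [145. 285.] z.032 rect [array([0.5342, 0.3759]), array([0.2147, 0.0789]), np.float64(10.8217)] circ z.016 [0.5277 0.2833]
bright px [224. 244.] z.032 rect [array([0.6083, 0.2063]), array([0.1151, 0.1169]), np.float64(0.8114)] circ z.016 [0.6098 0.2089]
bright px [623. 243.] z.032 rect [array([ 0.6227, -0.6358]), array([0.066 , 0.3097]), np.float64(86.9175)] circ z.016 [ -1.5226 460.2962]
bright px [196. 177.] z.032 rect [array([0.754 , 0.2733]), array([0.0687, 0.0562]), np.float64(45.8181)] circ z.016 [0.7627 0.2822]
bright px [274. 177.] z.032
[... 372 characters left out ...]
ght px [162. 116.] z.032 rect [array([0.9044, 0.3763]), array([0.116 , 0.2073]), np.float64(0.7195)] circ z.016 [0.9    0.3638]
bright px [395.  99.] z.032 rect [array([ 0.9321, -0.1558]), array([0.2612, 0.1386]), np.float64(89.9142)] circ z.016 [ 0.7656 -0.1324]
bright px [623.  70.] z.032 rect [array([ 0.998 , -0.6652]), array([0.0757, 0.1433]), np.float64(41.1498)] circ z.016 [ 1.0289 -0.6827]
bright px [18. 61.] z.032 rect [array([1.0255, 0.6667]), array([0.1234, 0.1063]), np.float64(5.0071)] circ z.016 [1.0722 0.7199]
box [250 247 243] [ 17   7 250]
valve [168 175 164] [ 49  16 175]
boxcol [ 41  12 165] [ 45  15 168] bed [ 49  12 172] table [ 10   7 104] ring [ 15   8 248] [ 16  18 210]
```

```bash
python3 - <<'E'
from h import *
s=bot.snapshot("top"); im=s["image"][:,:,::-1]
cv2.imwrite("pics/cropv.png",np.hstack([cv2.resize(im[205:345,95:265],None,fx=2.3,fy=2.3,interpolation=2),cv2.resize(im[215:355,450:545],None,fx=2.3,fy=2.3,interpolation=2)]))
E
```

```text
(no output)
```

View pics/cropv.png

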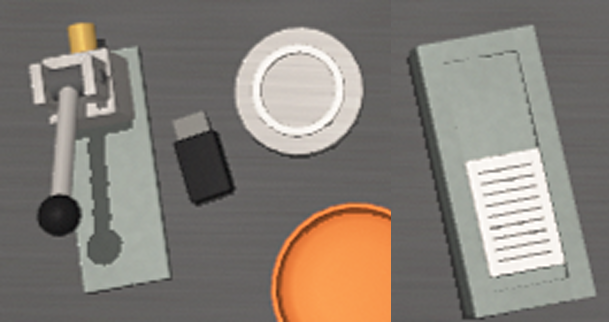

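Crop: the lever runs from the hinge near (70,75) to the ball at (58,215), and the plate covers the near end of the box. The far-end recess is empty. Next I'll refine the masks and locate the ball.

```bash
sed -i 's/(h\[...,1\]>200)&(h\[...,2\]>90)/(h[...,1]>120)\&(h[...,2]>60)/; s/h\[...,0\]>5)/h[...,0]>2)/;s/h\[...,0\]<17/h[...,0]<20/' h.py
cat > m2.py <<'E'
from h import *
covers("top"); covers("scene")
for n in("top","scene"):
    s=bot.snapshot(n); h=cv2.cvtColor(s["image"],cv2.COLOR_RGB2HSV)
    for lab,(lo,hi),z,A in(("plate",(225,256),.032,400),("cradle",(190,256),.023,300),("black",(0,45),.173,80)):
        m=(h[...,2]>=lo)&(h[...,2]<hi)&((h[...,1]<40)|(lab=="black"))
        m=cv2.morphologyEx(m.astype(np.uint8),cv2.MORPH_CLOSE,np.ones((3,3)))
        for c in contours(m,A):
            rc=cv2.minAreaRect(plane(s,c,z).astype(np.float32))
            if .2<rc[0][0]<.72 and abs(rc[0][1])<.55: print(n,lab,c.mean(0).round(),[np.round(x,4) for x in rc])
E
python3 m2.py
```

```text
top cover [0.431  0.1459] diam 0.1462 rms 0.0005 px [249. 330.]
top cover [0.4562 0.0588] diam 0.3794 rms 0.0136 px [367. 304.]
top cover [ 0.605  -0.0105] diam 0.1189 rms 0.0006 px [327. 245.]
top cover [ 0.6129 -0.186 ] diam 0.1312 rms 0.0006 px [412. 243.]
scene cover [ 0.6179 -0.1828] diam 0.1436 rms 0.0057 px [231. 275.]
scene cover [ 0.6073 -0.0116] diam 0.1197 rms 0.001 px [306. 255.]
scene cover [ 0.4603 -0.0884] diam 0.1044 rms 0.0008 px [255. 216.]
scene cover [0.4318 0.1456] diam 0.147 rms 0.0008 px [345. 186.]
top plate [503. 307.] [array([ 0.4848, -0.3789]), array([0.1044, 0.0667]), np.float64(11.1984)]
top plate [224. 244.] [array([0.6091, 0.2073]), array([0.0832, 0.0806]), np.float64(1.7626)]
top cradle [503. 307.] [array([ 0.4852, -0.3813]), array([0.1063, 0.0685]), np.float64(11.2056)]
top cradle [225. 244.] [array([0.6093, 0.2077]), array([0.1161, 0.1132]), np.float64(1.6558)]
top black [120. 298.] [array([0.4869, 0.3724]), array([0.0315, 0.0315]), np.float64(3.5116)]
top black [184. 277.] [array([0.5276, 0.2576]), array([0.0528, 0.0356]), np.float64(19.4027)]
scene plate [130. 259.] [array([ 0.4844, -0.3804]), array([0.1049, 0.0664]), np.float64(11.1921)]
scene plate [398. 240.] [array([0.6175, 0.2052]), array([0.0829, 0.0802]), np.float64(71.7988)]
scene cradle [129. 259.] [array([ 0.4765, -0.3818]), array([0.1089, 0.0695]), np.float64(11.1692)]
scene cradle [398. 242.] [array([0.6169, 0.2062]), array([0.1158, 0.1131]), np.float64(71.7816)]
```

```bash
python3 - <<'E'
from h import *
S={n:bot.snapshot(n) for n in("top","scene")}
def ell(n,lo,xr):
    s=S[n];h=cv2.cvtColor(s["image"],cv2.COLOR_RGB2HSV)
    m=((h[...,2]>=lo)&(h[...,1]<40)).astype(np.uint8)
    cs,hi=cv2.findContours(m,cv2.RETR_CCOMP,cv2.CHAIN_APPROX_NONE)
    return [cv2.fitEllipse(c) for c in cs if cv2.contourArea(c)>200 and abs(c[:,0].mean(0)-xr).max()<8]
E={n:ell(n,lo,xr) for n,lo,xr in(("top",230,(224,244)),("scene",230,(398,241)))}
F={n:ell(n,150,xr)[:1] for n,xr in(("top",(224,244)),("scene",(398,241)))}
print(E,F)
for D in(E,F):
  for k in range(min(map(len,D.values()))):
    for z in(0,.008,.016,.023):
        print(k,z,*[plane(S[n],D[n][k][0],z).round(4) for n in D])
cv2.imwrite("pics/cr.png",np.hstack([cv2.resize(S["top"]["image"][205:285,185:265,::-1],None,fx=4.5,fy=4.5,interpolation=0),cv2.resize(S["scene"]["image"][200:280,360:440,::-1],None,fx=4.5,fy=4.5,interpolation=0)]))
E
```

```text
{'top': [((223.9401092529297, 243.46966552734375), (37.83709716796875, 38.65914535522461), 55.21773910522461), ((223.9659881591797, 243.52198791503906), (33.60034942626953, 34.71560287475586), 50.985477447509766)], 'scene': [((397.96710205078125, 239.59857177734375), (26.75684356689453, 35.82492446899414), 100.31874084472656), ((397.9081115722656, 239.5130157470703), (24.71066665649414, 32.38915252685547), 99.0976791381836)]} {'top': [((224.3879852294922, 243.9954376220703), (53.780975341796875, 54.99742126464844), 62.36587142944336)], 'scene': [((397.5660400390625, 241.9660186767578), (39.433868408203125, 51.70058822631836), 100.95256805419922)]}
0 0 [[0.6129 0.2126]] [[0.5949 0.219 ]]
0 0.008 [[0.6119 0.2113]] [[0.6008 0.2154]]
0 0.016 [[0.6109 0.21  ]] [[0.6066 0.2118]]
0 0.023 [[0.6101 0.2088]] [[0.6118 0.2086]]
1 0 [[0.6128 0.2125]] [[0.5946 0.2189]]
1 0.008 [[0.6118 0.2112]] [[0.6005 0.2153]]
1 0.016 [[0.6108 0.2099]] [[0.6064 0.2117]]
1 0.023 [[0.61   0.2088]] [[0.6115 0.2086]]
0 0 [[0.6117 0.2116]] [[0.6013 0.2151]]
0 0.008 [[0.6108 0.2103]] [[0.6071 0.2116]]
0 0.016 [[0.6098 0.209 ]] [[0.6129 0.208 ]]
0 0.023 [[0.609  0.2078]] [[0.618  0.2049]]
```

View pics/cr.png

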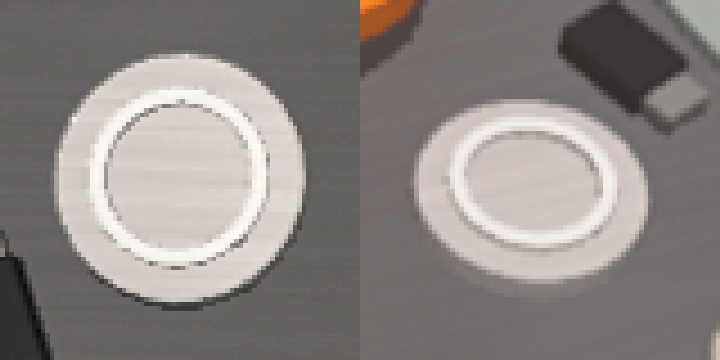

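Ring top: (0.611, 0.209) from both views, so the seat is (0.611, 0.209, 0.016). Now I'll move toward the slide.

```bash
python3 -c "
from h import *
to(.45,.15,.25,1.77);to(.485,-.38,.1,1.77)"
```

```text
tcp [0.1247 0.51   0.2423] yawY 76.3 j6 1.42 -> d [-0.4015 -0.2724 -0.0077] turn -0.439 | toolx [-0.971  0.238] tooly [0.238 0.971]
tcp [0.1247 0.51   0.2423] yawY 76.3 j6 1.42 -> d [-0.5614 -0.7789  0.1423] turn -0.439 | toolx [-0.971  0.238] tooly [0.238 0.971]
```

Units first: shifts go in units of 20 mm and turns go in units of 0.05 rad. So -0.4 m is -20, -0.27 m is -13.5, -0.44 rad is -8.8.

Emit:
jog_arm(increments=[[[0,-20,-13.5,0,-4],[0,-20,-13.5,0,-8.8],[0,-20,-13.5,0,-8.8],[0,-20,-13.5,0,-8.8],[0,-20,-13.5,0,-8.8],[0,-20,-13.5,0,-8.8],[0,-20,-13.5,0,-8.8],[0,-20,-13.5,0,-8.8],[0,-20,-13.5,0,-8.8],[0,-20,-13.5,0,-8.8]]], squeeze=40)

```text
refused: increments[0]: the value is too long (schema: maxItems 5). Nothing was moved.
```

Refused on format, not on reach. It needs a list of rows, each a list of 5 numbers.

Emit:
jog_arm(increments=[[0,-20,-13.5,0,-4],[0,-20,-13.5,0,-8.8],[0,-20,-13.5,0,-8.8],[0,-20,-13.5,0,-8.8],[0,-20,-13.5,0,-8.8],[0,-20,-13.5,0,-8.8],[0,-20,-13.5,0,-8.8],[0,-20,-13.5,0,-8.8],[0,-20,-13.5,0,-8.8],[0,-20,-13.5,0,-8.8]], squeeze=40)

```text
time_s: 1.65
ee_pos: [0.4502, 0.1508, 0.2425]
eef_rot: [-0.1, 0.995, 0.0, 0.0]
wrist_force: [0.5, 1.4, -0.4]
grip_width: 0.0
grasp_force: 0.0
```

Emit:
jog_arm(increments=[[0,0,0,0,0]])

```text
time_s: 1.75
ee_pos: [0.4524, 0.1489, 0.2419]
eef_rot: [-0.097, 0.995, -0.0, 0.0]
wrist_force: [1.1, 1.0, 0.7]
grip_width: 0.0004
grasp_force: 0.0
```

```bash
python3 -c "
from h import *
to(.485,-.38,.08,1.77)"
```

```text
tcp [0.4524 0.1489 0.2419] yawY 101.2 j6 -0.05 -> d [ 0.0705 -0.5251  0.1623] turn -0.004 | toolx [-0.981 -0.194] tooly [-0.194  0.981]
```

Scaled: -0.525 m is -26.25, 0.16 m is 8.

Emit:
jog_arm(increments=[[0,3.5,-26.25,2,0],[0,3.5,-26.25,2,0],[0,3.5,-26.25,2,0],[0,3.5,-26.25,2,0],[0,3.5,-26.25,2,0],[0,3.5,-26.25,2,0],[0,3.5,-26.25,2,0],[0,3.5,-26.25,2,0],[0,3.5,-26.25,2,0],[0,3.5,-26.25,2,0],[0,3.5,-26.25,2,0],[0,3.5,-26.25,8,0],[0,3.5,-26.25,8,0],[0,3.5,-26.25,8,0],[0,3.5,-26.25,8,0],[0,3.5,-26.25,8,0]])

```text
time_s: 3.35
ee_pos: [0.4853, -0.3757, 0.0832]
eef_rot: [-0.1, 0.995, -0.0, 0.0]
wrist_force: [0.7, 0.1, 0.8]
grip_width: -0.0002
grasp_force: 0.0
```

Emit:
jog_arm(increments=[[0,0,0,0,0]])

```text
time_s: 3.45
ee_pos: [0.4858, -0.3762, 0.0841]
eef_rot: [-0.1, 0.995, -0.001, 0.001]
wrist_force: [0.2, -0.5, 0.1]
grip_width: 0.0001
grasp_force: 0.0
```

```bash
python3 -c "
from h import *
to(.485,-.38,.043,1.77)"
```

```text
tcp [ 0.4858 -0.3762  0.0841] yawY 101.5 j6 -0.99 -> d [ 0.0016 -0.0034  0.0411] turn 0.001 | toolx [-0.98  -0.199] tooly [-0.199  0.98 ]
```

Emit:
jog_arm(increments=[[0,0,-0.15,1.25,0],[0,0,-0.15,1.9,0],[0,0,-0.15,1.95,0],[0,0,-0.15,2,0],[0,0,-0.15,2.05,0],[0,0,-0.15,2.05,0]])

```text
time_s: 4.05
ee_pos: [0.4862, -0.3791, 0.043]
eef_rot: [-0.1, 0.995, -0.001, 0.001]
wrist_force: [0.0, 2.4, 7.3]
grip_width: -0.0001
grasp_force: 4.3
```

Emit:
jog_arm(increments=[[0,0,0,0.05,0],[0,0,0,0.05,0]])

```text
time_s: 4.25
ee_pos: [0.4865, -0.3791, 0.0429]
eef_rot: [-0.1, 0.995, -0.001, 0.001]
wrist_force: [-1.5, 4.8, 21.1]
grip_width: 0.0001
grasp_force: 10.2
```

Emit:
jog_arm(increments=[[0,0,0,0.05,0],[0,0,0,0.05,0]])

```text
time_s: 4.45
ee_pos: [0.487, -0.379, 0.0428]
eef_rot: [-0.1, 0.995, -0.001, 0.002]
wrist_force: [-1.9, 8.6, 32.3]
grip_width: -0.0002
grasp_force: 16.1
```

Emit:
jog_arm(increments=[[0,0,0,-0.085,0],[0,0,0,-0.085,0]])

```text
time_s: 4.65
ee_pos: [0.4863, -0.3791, 0.0429]
eef_rot: [-0.1, 0.995, -0.001, 0.001]
wrist_force: [-3.2, 3.7, 18.3]
grip_width: 0.0002
grasp_force: 9.1
```

Emit:
jog_arm(increments=[[0,-0.25,0,-0.085,0],[0,-0.6,0,-0.085,0],[0,-1,0,-0.085,0]])

```text
time_s: 4.95
ee_pos: [0.5057, -0.3748, 0.043]
eef_rot: [-0.1, 0.995, -0.0, 0.0]
wrist_force: [-2.4, 1.0, 6.1]
grip_width: -0.0
grasp_force: 3.7
```

Emit:
jog_arm(increments=[[0,-0.75,0,0.015,0],[0,-1.5,0,0.015,0],[0,-2,0,0.015,0]])

```text
time_s: 5.25
ee_pos: [0.5459, -0.3668, 0.043]
eef_rot: [-0.1, 0.995, -0.001, 0.0]
wrist_force: [-1.6, -0.2, 10.3]
grip_width: 0.0002
grasp_force: 4.8
```

Emit:
jog_arm(increments=[[0,-0.75,0,0.01,0],[0,-1.5,0,0.015,0],[0,-2.1,0,0.015,0],[0,-2.3,0,0.015,0],[0,-2.4,0,0.015,0]])

```text
time_s: 5.75
ee_pos: [0.5918, -0.3576, 0.0429]
eef_rot: [-0.1, 0.995, -0.001, -0.001]
wrist_force: [-12.2, -4.1, 17.4]
grip_width: 0.0001
grasp_force: 8.5
```

```bash
cat > m3.py <<'E'
from h import *
s=bot.snapshot("top"); h=cv2.cvtColor(s["image"],cv2.COLOR_RGB2HSV)
m=cv2.morphologyEx(((h[...,2]>=225)&(h[...,1]<40)).astype(np.uint8),cv2.MORPH_CLOSE,np.ones((3,3)))
for c in contours(m,200):
    p=plane(s,c,.032)
    if abs(p.mean(0)-[.53,-.37]).max()<.15:
        u=(p-[.5234,-.371])@[.981,.195]; print("plate box-x range",u.min().round(4),u.max().round(4))
E
python3 m3.py
```

Emit:
jog_arm(increments=[[0,0,0,-1.5,0],[0,0,0,-4,0],[0,0,0,-6,0],[0.035,0,0,-7,0]])

```text
time_s: 6.2
ee_pos: [0.5926, -0.3574, 0.1859]
eef_rot: [-0.1, 0.995, -0.001, 0.002]
wrist_force: [0.2, -0.0, 0.5]
grip_width: 0.0131
grasp_force: 0.0
```

```bash
python3 m3.py; python3 -c "
from h import *
covers();to(.4457,.0752,.15,1.77)"
```

```text
plate box-x range 0.0514 0.1049
top cover [0.431  0.1459] diam 0.1462 rms 0.0005 px [249. 330.]
top cover [ 0.605  -0.0105] diam 0.1189 rms 0.0006 px [327. 245.]
top cover [ 0.6128 -0.186 ] diam 0.1312 rms 0.0006 px [412. 243.]
tcp [ 0.5928 -0.3577  0.1852] yawY 101.5 j6 -0.86 -> d [0.0581 0.4536 0.0333] turn 0.001 | toolx [-0.98  -0.199] tooly [-0.199  0.98 ]
```

Scaled: 0.454 m is 22.7, 0.058 m is 2.9.

Emit:
jog_arm(increments=[[0.035,2.9,22.7,1.75,0],[0.035,2.9,22.7,1.75,0],[0.035,2.9,22.7,1.75,0],[0.035,2.9,22.7,1.75,0],[0.035,2.9,22.7,1.75,0],[0.035,2.9,22.7,1.75,0],[0.035,2.9,22.7,1.75,0],[0.035,2.9,22.7,1.75,0],[0.035,2.9,22.7,1.75,0],[0.035,2.9,22.7,1.75,0],[0.035,2.9,22.7,1.75,0],[0.035,2.9,22.7,1.75,0],[0.035,2.9,22.7,1.75,0]])

```text
time_s: 7.6
ee_pos: [0.4449, 0.0752, 0.1468]
eef_rot: [-0.099, 0.995, -0.0, -0.0]
wrist_force: [0.3, 0.5, 0.3]
grip_width: 0.0349
grasp_force: 0.0
```

```bash
python3 m3.py; python3 -c "
from h import *
covers('scene');to(.4457,.0752,.052,1.77)"
```

```text
plate box-x range 0.0001 0.1045
scene cover [ 0.6179 -0.1828] diam 0.1437 rms 0.0057 px [231. 275.]
scene cover [ 0.6073 -0.0117] diam 0.1197 rms 0.001 px [306. 255.]
scene cover [ 0.4602 -0.0884] diam 0.1044 rms 0.0008 px [255. 216.]
scene cover [0.4322 0.1461] diam 0.1463 rms 0.0027 px [345. 185.]
tcp [0.4447 0.0752 0.1469] yawY 101.4 j6 -0.21 -> d [-0.001  -0.0002  0.0949] turn -0.001 | toolx [-0.98  -0.197] tooly [-0.197  0.98 ]
```

Plate spans 0.000 to 0.1045 along the box axis, so it's fully open. It began about 13 mm ajar. Now picking cover a.

Scaled: 0.095 m is 4.75, 0.08 m is 4.

Emit:
jog_arm(increments=[[0.035,-0.05,0,2.25,0],[0.035,-0.05,0,4,0],[0.035,-0.05,0,4.75,0],[0.035,-0.05,0,4.75,0],[0,-0.05,0,4.75,0],[0,-0.05,0,4.75,0],[0,-0.05,0,4.75,0],[0,-0.05,0,4.75,0],[0,-0.05,0,4.75,0]], squeeze=50)

```text
time_s: 8.6
ee_pos: [0.446, 0.0761, 0.0527]
eef_rot: [-0.1, 0.995, -0.0, 0.001]
wrist_force: [2.0, -3.6, 6.0]
grip_width: 0.0034
grasp_force: 52.1
```

Emit:
jog_arm(increments=[[0,0,0,-0.5,0],[0,0,0,-1.5,0],[0,0,0,-2.5,0],[0,0,0,-3.5,0],[0,0,0,-3.5,0]])

```text
time_s: 9.1
ee_pos: [0.4461, 0.0766, 0.1245]
eef_rot: [-0.1, 0.995, -0.0, 0.002]
wrist_force: [1.3, -0.1, -1.5]
grip_width: 0.0031
grasp_force: 51.1
```

```bash
python3 - <<'E'
from h import *
for n in("top","scene"): covers(n,.127)
s=bot.snapshot("scene");cv2.imwrite("pics/s1.png",s["image"][:,:,::-1])
to(.611+.0142,.209-.0706,.13)
E
```

```text
top cover [0.4565 0.0561] diam 0.3581 rms 0.0128 px [367. 304.]
top cover [ 0.5969 -0.0093] diam 0.1121 rms 0.0005 px [327. 245.]
top cover [ 0.6043 -0.1749] diam 0.1238 rms 0.0005 px [412. 243.]
scene cover [ 0.6685 -0.1881] diam 0.1345 rms 0.0053 px [231. 275.]
scene cover [ 0.6585 -0.0284] diam 0.1117 rms 0.0009 px [306. 255.]
scene cover [ 0.5212 -0.1   ] diam 0.0977 rms 0.0008 px [255. 216.]
scene cover [0.396  0.1834] diam 0.0642 rms 0.0051 px [350. 165.]
tcp [0.4448 0.0765 0.1217] yawY 101.5 j6 -0.21 -> d [-0.1891  0.0248 -0.0085] turn 0 | toolx [-0.98  -0.199] tooly [-0.199  0.98 ]
```

View pics/s1.png

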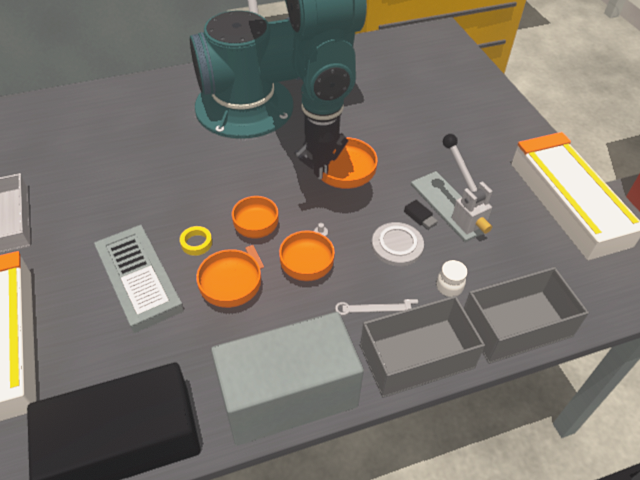

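Emit:
jog_arm(increments=[[0,-2,0.25,0,0],[0,-4.5,0.5,0,0],[0,-7,1,0,0],[0,-8.75,1.25,0,0],[0,-9.45,1.25,0,0],[0,-9.45,1.25,0,0],[0,-9.45,1.25,0,0],[0,-9.45,1.25,0,0]])

```text
time_s: 10.05
ee_pos: [0.6243, 0.1382, 0.1218]
eef_rot: [-0.1, 0.995, 0.0, -0.001]
wrist_force: [-0.5, -0.8, -1.2]
grip_width: 0.0028
grasp_force: 51.1
```

```bash
python3 - <<'E'
from h import *
to(.611+.0142,.209-.0706,.068)
z=.06+bot.get_obs()["ee_pos"][2]-.0527
s=bot.snapshot("top")
for n in("top","scene"): covers(n,z)
E
```

```text
tcp [0.6243 0.1382 0.1218] yawY 101.5 j6 -0.11 -> d [-0.001  -0.      0.0538] turn 0 | toolx [-0.98  -0.199] tooly [-0.199  0.98 ]
top cover [0.4565 0.0562] diam 0.3578 rms 0.0128 px [367. 304.]
top cover [ 0.5967 -0.0092] diam 0.1119 rms 0.0005 px [327. 245.]
top cover [ 0.604  -0.1746] diam 0.1236 rms 0.0005 px [412. 243.]
scene cover [ 0.6701 -0.1883] diam 0.1342 rms 0.0053 px [231. 275.]
scene cover [ 0.6601 -0.0289] diam 0.1115 rms 0.0009 px [306. 255.]
scene cover [ 0.5231 -0.1004] diam 0.0974 rms 0.0008 px [255. 216.]
scene cover [0.6009 0.2113] diam 0.1345 rms 0.0097 px [407. 213.]
```

Scaled: 0.053 m is 2.65, 0.052 m is 2.6.

Emit:
jog_arm(increments=[[0,-0.05,0,1,0],[0,-0.05,0,1.75,0],[0,-0.05,0,2.25,0],[0,-0.05,0,2.5,0],[0,-0.05,0,2.6,0],[0,-0.05,0,2.65,0],[0,-0.05,0,2.65,0]])

```text
time_s: 10.9
ee_pos: [0.6273, 0.1384, 0.0704]
eef_rot: [-0.1, 0.995, -0.0, 0.001]
wrist_force: [0.6, -2.8, 6.9]
grip_width: 0.0035
grasp_force: 57.6
```

Emit:
jog_arm(increments=[[0.035,0,0,0,0],[0.035,0,0,0,0],[0.035,0,0,0,0],[0.035,0,0,-1,0],[0.035,0,0,-3,0],[0.035,0,0,-4.5,0]])

```text
time_s: 11.5
ee_pos: [0.6264, 0.1388, 0.1608]
eef_rot: [-0.1, 0.995, 0.0, 0.0]
wrist_force: [0.2, 0.6, -0.2]
grip_width: 0.035
grasp_force: 0.0
```

```bash
python3 - <<'E'
from h import *
s=bot.snapshot("top");cv2.imwrite("pics/t2.png",s["image"][:,:,::-1])
covers("scene",.076)
covers("top")
to(.6135+.0128,-.1853-.0637,.15)
E
```

```text
scene cover [ 0.6302 -0.1839] diam 0.1419 rms 0.0055 px [231. 275.]
scene cover [ 0.6195 -0.0157] diam 0.1178 rms 0.001 px [306. 255.]
scene cover [0.5973 0.2205] diam 0.1299 rms 0.0098 px [399. 225.]
scene cover [ 0.4749 -0.0913] diam 0.103 rms 0.0008 px [255. 216.]
top cover [0.4562 0.0589] diam 0.3795 rms 0.0136 px [367. 304.]
top cover [ 0.605  -0.0105] diam 0.1189 rms 0.0006 px [327. 245.]
top cover [ 0.6128 -0.186 ] diam 0.1312 rms 0.0006 px [412. 243.]
tcp [0.6274 0.1388 0.1609] yawY 101.5 j6 -0.11 -> d [ 0.0782 -0.3799  0.0107] turn 0 | toolx [-0.98  -0.199] tooly [-0.199  0.98 ]
```

View pics/t2.png

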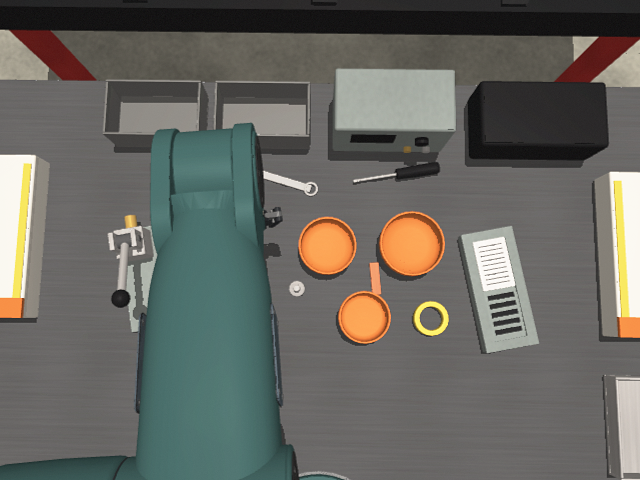

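Emit:
jog_arm(increments=[[0.035,3.9,-19,0.5,0],[0.035,3.9,-19,0.5,0],[0.035,3.9,-19,0.5,0],[0.035,3.9,-19,0.5,0],[0.035,3.9,-19,0.5,0],[0.035,3.9,-19,0.5,0],[0.035,3.9,-19,0.5,0],[0.035,3.9,-19,0.5,0],[0.035,3.9,-19,0.5,0],[0.035,3.9,-19,0.5,0],[0.035,3.9,-19,0.5,0],[0.035,3.9,-19,0.5,0]])

```text
time_s: 12.85
ee_pos: [0.6257, -0.2479, 0.149]
eef_rot: [-0.101, 0.995, 0.0, -0.0]
wrist_force: [0.9, -0.0, -0.0]
grip_width: 0.0351
grasp_force: 0.0
```

```bash
python3 - <<'E'
from h import *
covers("top",.076);covers("scene")
s=bot.snapshot("top")
to(.6258,-.2497,.053)
E
```

```text
top cover [0.4554 0.0626] diam 0.3829 rms 0.0133 px [367. 304.]
top cover [ 0.6031 -0.0102] diam 0.1173 rms 0.0005 px [327. 245.]
top cover [ 0.6181 -0.1811] diam 0.1151 rms 0.009 px [412. 241.]
top cover [0.6077 0.209 ] diam 0.1461 rms 0.0007 px [220. 242.]
scene cover [ 0.6186 -0.182 ] diam 0.1434 rms 0.0058 px [231. 275.]
scene cover [ 0.6073 -0.0117] diam 0.1197 rms 0.001 px [306. 255.]
scene cover [0.587 0.221] diam 0.1462 rms 0.0009 px [400. 226.]
scene cover [ 0.4603 -0.0881] diam 0.1043 rms 0.0008 px [255. 216.]
tcp [ 0.6257 -0.2483  0.1492] yawY 101.5 j6 -0.7 -> d [ 0.0002 -0.0014  0.0962] turn 0 | toolx [-0.98 -0.2 ] tooly [-0.2   0.98]
```

```bash
python3 - <<'E'
from h import *
t=bot.snapshot("top")["image"];s=bot.snapshot("scene")["image"]
cv2.imwrite("pics/cr2.png",np.hstack([cv2.resize(t[195:295,170:270,::-1],None,fx=4,fy=4,interpolation=2),cv2.resize(s[180:280,350:450,::-1],None,fx=4,fy=4,interpolation=2)]))
S={n:bot.snapshot(n) for n in("top","scene")}
for z in(.076,.083,.09):
  for n,q in(("top",(220,242)),("scene",(400,226))):
    for c in contours(orange(S[n]),600):
        if abs(c.mean(0)-q).max()<8:
            o,r,e=farfit(S[n],c,z);print(z,n,o.round(4),round(2*r,4),round(e,4), farfit(S[n],c,z,.0733)[0].round(4))
E
```

```text
0.076 top [0.6078 0.2091] 0.146 0.0007 [0.6076 0.2088]
0.076 scene [0.5995 0.2133] 0.1439 0.0008 [0.6009 0.2123]
0.083 top [0.6069 0.2079] 0.1451 0.0007 [0.6063 0.2071]
0.083 scene [0.605  0.2099] 0.1429 0.0008 [0.6069 0.2086]
0.09 top [0.606  0.2067] 0.1442 0.0007 [0.6051 0.2055]
0.09 scene [0.6105 0.2065] 0.1419 0.0008 [0.6129 0.2049]
```

View pics/cr2.png

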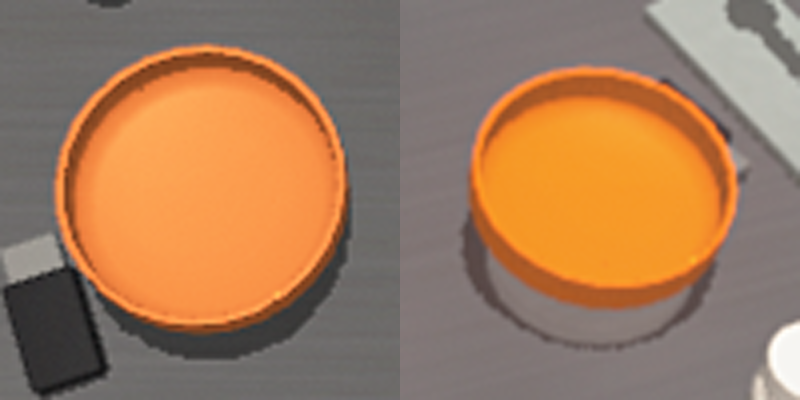

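The cover outline triangulates about 8 mm too high and 5 mm off. I'll fit the rim as a free-plane circle over both views to check for tilt, with the untouched cover c as reference.

```bash
cat >> h.py <<'E'
def rim3d(qt,qs,r,x0):
    """centre and tilt of a rim circle from rays of the far side of its outline in both views (bias-free radius offset b)"""
    D=[]
    for n,q in(("top",qt),("scene",qs)):
        s=bot.snapshot(n)
        c=min(contours(orange(s),600),key=lambda c:abs(c.mean(0)-q).max())
        p=plane(s,c,x0[2]); T=np.array(s["world_from_camera"]); a=np.array(x0[:2])-T[:2,3]; a/=np.linalg.norm(a)
        k=(p-x0[:2])@a>.1*r
        d=np.c_[p[k],np.full(k.sum(),x0[2])]-T[:3,3]; D.append((T[:3,3],d))
    def f(v):
        n=np.array([v[3],v[4],1]);n/=np.linalg.norm(n);out=[]
        for i,(o,d) in enumerate(D):
            P=o+d*(((v[:3]-o)@n)/(d@n))[:,None]; out.append((np.linalg.norm(P-v[:3],axis=1)-r+.0007)/np.sqrt(len(d)))
        return np.concatenate(out)*30
    g=least_squares(f,[*x0,0,0],loss="soft_l1",f_scale=.001*3)
    print("centre",g.x[:3].round(4),"normal tilt deg",np.degrees(g.x[3:]).round(1),"cost",g.cost)
E
python3 -c "
from h import *
rim3d((327,245),(306,255),.060,[.606,-.011,.06])
rim3d((220,242),(400,226),.074,[.607,.208,.08])"
```

```text
centre [ 0.6052 -0.0103  0.0593] normal tilt deg [-0.8  2.2] cost 0.00038532567356759976
centre [0.6084 0.2078 0.0783] normal tilt deg [ 5.3 -3. ] cost 0.00036700936004884605
```

Cover a's knob sits on the ring's near edge: it's tilted 5°, with its foot about 8 mm towards -x. I'll nudge it from inside the wall towards +x.

Units first: shifts go in units of 20 mm and turns go in units of 0.05 rad. So 0.45 m is 22.5, -0.118 m is -5.9.

```bash
python3 -c "
from h import *
to(.6525,.217,.14)"
```

```text
tcp [ 0.6256 -0.2492  0.1491] yawY 101.5 j6 -0.7 -> d [-0.1191  0.4516  0.0091] turn 0 | toolx [-0.98  -0.199] tooly [-0.199  0.98 ]
```

Emit:
jog_arm(increments=[[0,-5.9,22.5,0,0],[0,-5.9,22.5,0,0],[0,-5.9,22.5,0,0],[0,-5.9,22.5,0,0],[0,-5.9,22.5,0,0],[0,-5.9,22.5,0,0],[0,-5.9,22.5,0,0],[0,-5.9,22.5,0,0],[0,-5.9,22.5,0,0],[0,-5.9,22.5,0,0],[0,-5.9,22.5,0,0],[0,-5.9,22.5,0,0],[0,-5.9,22.5,0,0],[0,-5.9,22.5,0,0]])

```text
time_s: 14.8
ee_pos: [0.6519, 0.2138, 0.1493]
eef_rot: [-0.099, 0.995, -0.0, 0.0]
wrist_force: [0.4, 0.8, 0.1]
grip_width: 0.0002
grasp_force: 0.0
```

```bash
python3 -c "
from h import *
to(.6525,.217,.078);to(.669,.221,.078)"
```

```text
tcp [0.6519 0.2138 0.1493] yawY 101.4 j6 -0.0 -> d [-0.0012  0.003   0.0713] turn 0 | toolx [-0.98  -0.197] tooly [-0.197  0.98 ]
tcp [0.6519 0.2138 0.1493] yawY 101.4 j6 -0.0 -> d [-0.0182  0.0037  0.0713] turn 0 | toolx [-0.98  -0.197] tooly [-0.197  0.98 ]
```

Scaled: 0.072 m is 3.6, 0.04 m is 2.

Emit:
jog_arm(increments=[[0,0,0.15,2,0],[0,0,0.15,3.6,0],[0,0,0.15,3.6,0],[0,0,0.15,3.6,0]])

```text
time_s: 15.2
ee_pos: [0.6513, 0.2175, 0.0779]
eef_rot: [-0.099, 0.995, -0.0, -0.0]
wrist_force: [0.6, 0.5, -0.1]
grip_width: -0.0001
grasp_force: 0.0
```

Emit:
jog_arm(increments=[[0,-0.25,0,0,0],[0,-0.4,0,0,0],[0,-0.55,0,0,0],[0,-0.55,0,0,0]])

```text
time_s: 15.6
ee_pos: [0.6626, 0.2205, 0.0776]
eef_rot: [-0.1, 0.995, 0.0, 0.001]
wrist_force: [-0.4, -0.9, 0.5]
grip_width: 0.0001
grasp_force: 0.0
```

Emit:
jog_arm(increments=[[0,-0.1,0,0,0],[0,-0.2,0,0,0],[0,-0.3,0,0,0],[0,-0.3,0,0,0]])

```text
time_s: 16.0
ee_pos: [0.6679, 0.2216, 0.077]
eef_rot: [-0.1, 0.995, -0.0, -0.0]
wrist_force: [-0.2, -0.2, 0.3]
grip_width: -0.0001
grasp_force: 0.1
```

Emit:
jog_arm(increments=[[0,0.3,0,0,0],[0,0.4,0,-1.5,0],[0,0.4,0,-4,0],[0,0.4,-2.5,-4,0],[0,5,-5,-4,0],[0,7.5,-7.5,-4,0],[0,7.5,-10,-4,0],[0,7.5,-12.5,-4,0],[0,7.5,-15,-4,0],[0,7.5,-15,-4,0],[0,7.5,-15,-4,0]])

```text
time_s: 17.1
ee_pos: [0.58, -0.1069, 0.1571]
eef_rot: [-0.098, 0.995, -0.001, 0.0]
wrist_force: [0.4, 0.9, -0.4]
grip_width: -0.0004
grasp_force: 0.0
```

```bash
python3 -c "
from h import *
rim3d((220,242),(400,226),.074,[.609,.208,.077])"
```

```text
centre [0.6022 0.2087 0.0758] normal tilt deg [-1.3 -1.8] cost 0.0004789824984732214
```

```bash
python3 -c "
from h import *
covers('top',.076);covers('scene',.076)
covers('top',.06)"
```

```text
top cover [ 0.6055 -0.0095] diam 0.1132 rms 0.002 px [327. 245.]
top cover [0.6025 0.2092] diam 0.1464 rms 0.0006 px [220. 245.]
scene cover [ 0.63   -0.1841] diam 0.1415 rms 0.0055 px [231. 275.]
scene cover [ 0.6194 -0.0155] diam 0.1174 rms 0.001 px [306. 255.]
scene cover [0.6037 0.2096] diam 0.1472 rms 0.001 px [399. 226.]
top cover [ 0.6094 -0.009 ] diam 0.1113 rms 0.0017 px [327. 245.]
top cover [0.6044 0.2119] diam 0.1484 rms 0.0006 px [220. 245.]
```

Both views now agree at the seated height: level, centre (0.603, 0.209). It's in the ring but resting against its near side, so I'll centre it by a few more mm.

```bash
python3 -c "
from h import *
to(.648,.218,.15)"
```

```text
tcp [ 0.5802 -0.101   0.1571] yawY 101.5 j6 -0.51 -> d [-0.1302  0.299   0.0072] turn 0 | toolx [-0.98 -0.2 ] tooly [-0.2   0.98]
```

Scaled: 0.3 m is 15, -0.13 m is -6.5.

Emit:
jog_arm(increments=[[0,-6.5,15,0,0],[0,-6.5,15,0,0],[0,-6.5,15,0,0],[0,-6.5,15,0,0],[0,-6.5,15,0,0],[0,-6.5,15,0,0],[0,-6.5,15,0,0],[0,-6.5,15,0,0],[0,-6.5,15,0,0],[0,-6.5,15,2,0],[0,-6.5,15,4,0],[0,-6.5,15,4.1,0],[0,-6.5,15,4.1,0]])

```text
time_s: 18.65
ee_pos: [0.6478, 0.2171, 0.0757]
eef_rot: [-0.1, 0.995, -0.0, -0.0]
wrist_force: [0.3, 0.4, 0.4]
grip_width: 0.0
grasp_force: 0.0
```

Emit:
jog_arm(increments=[[0,-0.3,0,0,0],[0,-0.6,0,0,0],[0,-0.75,0,0,0],[0,-0.9,0,0,0],[0,-1,0,0,0],[0,-1,0,0,0]])

```text
time_s: 19.25
ee_pos: [0.668, 0.2216, 0.0751]
eef_rot: [-0.1, 0.995, 0.0, 0.0]
wrist_force: [0.0, -0.5, -0.4]
grip_width: 0.0003
grasp_force: 0.1
```

```bash
python3 -c "
from h import *
covers('scene',.076)"
```

```text
scene cover [ 0.6301 -0.184 ] diam 0.1417 rms 0.0055 px [231. 275.]
scene cover [ 0.6195 -0.0157] diam 0.1178 rms 0.001 px [306. 255.]
scene cover [0.5658 0.2118] diam 0.0693 rms 0.004 px [400. 231.]
scene cover [ 0.4748 -0.091 ] diam 0.103 rms 0.0008 px [255. 216.]
```

Emit:
jog_arm(increments=[[0,0.4,0,0,0],[0,0.5,0,0,0],[0,0.5,0,-2.5,0],[0,0.5,0,-4,0],[0,0.5,-2.5,-4,0],[0,2.5,-5,-4,0],[0,5,-7.5,-4,0],[0,5,-10,-4,0],[0,5,-12.5,-4,0],[0,5,-15,-4,0],[0.035,5,-17.5,-4,0],[0.035,5,-17.5,-4,0]])

```text
time_s: 20.5
ee_pos: [0.6392, -0.1449, 0.1552]
eef_rot: [-0.099, 0.995, -0.0, 0.0]
wrist_force: [0.7, 0.9, -0.1]
grip_width: 0.028
grasp_force: 0.0
```

```bash
python3 -c "
from h import *
covers('top',.076);covers('scene',.076)
to(.6258,-.2497,.15)"
```

```text
top cover [ 0.6032 -0.0102] diam 0.1171 rms 0.0006 px [327. 245.]
top cover [0.6069 0.2093] diam 0.1459 rms 0.0006 px [220. 243.]
scene cover [ 0.6315 -0.1854] diam 0.1412 rms 0.0101 px [231. 274.]
scene cover [ 0.6195 -0.0155] diam 0.1175 rms 0.001 px [306. 255.]
scene cover [0.6071 0.2101] diam 0.1459 rms 0.0011 px [400. 227.]
tcp [ 0.6394 -0.1449  0.1548] yawY 101.3 j6 -0.54 -> d [ 0.0338 -0.1002  0.0048] turn 0 | toolx [-0.981 -0.195] tooly [-0.195  0.981]
```

Scaled: -0.1 m is -5, 0.034 m is 1.7.

Emit:
jog_arm(increments=[[0.035,1.7,-5,0,0],[0.035,1.7,-5,0,0],[0.035,1.7,-5,0,0],[0.035,1.7,-5,0,0],[0.035,1.7,-5,1.5,0],[0.035,1.7,-5,1.5,0]])

```text
time_s: 21.2
ee_pos: [0.6247, -0.2436, 0.1224]
eef_rot: [-0.101, 0.995, 0.001, -0.002]
wrist_force: [-1.6, 0.8, -0.1]
grip_width: 0.0353
grasp_force: 0.0
```

```bash
python3 -c "
from h import *
covers('scene');to(.6258,-.2497,.053)"
```

```text
scene cover [ 0.6189 -0.1809] diam 0.1425 rms 0.0086 px [230. 275.]
scene cover [ 0.6073 -0.0117] diam 0.1197 rms 0.001 px [306. 255.]
scene cover [0.5946 0.2177] diam 0.1482 rms 0.0011 px [400. 227.]
scene cover [ 0.4603 -0.088 ] diam 0.1043 rms 0.0008 px [255. 216.]
tcp [ 0.6252 -0.2439  0.1242] yawY 101.6 j6 -0.7 -> d [ 0.0004 -0.0059  0.0712] turn 0 | toolx [-0.98 -0.2 ] tooly [-0.2   0.98]
```

Emit:
jog_arm(increments=[[0.035,0,-0.25,1.5,0],[0.035,0,-0.25,3,0],[0.035,0,-0.25,3.55,0],[0.035,0,-0.25,3.55,0],[0.035,0,-0.25,3.55,0]], squeeze=80)

```text
time_s: 21.75
ee_pos: [0.6277, -0.2508, 0.0557]
eef_rot: [-0.1, 0.995, -0.0, 0.001]
wrist_force: [0.3, 0.3, 1.0]
grip_width: 0.0349
grasp_force: 0.0
```

Emit:
jog_arm(increments=[[0,0,0,0,0],[0,0,0,0,0],[0,0,0,0,0],[0,0,0,0,0],[0,0,0,0,0]], squeeze=80)

```text
time_s: 22.25
ee_pos: [0.6275, -0.2516, 0.0551]
eef_rot: [-0.1, 0.995, -0.001, 0.001]
wrist_force: [0.2, -2.6, 5.8]
grip_width: 0.0029
grasp_force: 76.2
```

Emit:
jog_arm(increments=[[0,0,0,-0.5,0],[0,0,0,-1.5,0],[0,0,0,-2.5,0],[0,0,0,-4,0],[0,0,0,-5,0],[0,0,0,-5,0],[0,0,0,-5,0]])

```text
time_s: 22.95
ee_pos: [0.6269, -0.2509, 0.1542]
eef_rot: [-0.1, 0.995, -0.0, 0.0]
wrist_force: [0.1, -0.3, -0.1]
grip_width: 0.0032
grasp_force: 76.0
```

```bash
python3 - <<'E'
from h import *
to(.607+.0128,.2093-.0637,.155)
for n in("top","scene"):
    s=bot.snapshot(n); z=.06+bot.get_obs()["ee_pos"][2]-.053
    for c in contours(orange(s),600):
        p=plane(s,cv2.convexHull(c)[:,0],z); o,r=cv2.minEnclosingCircle(p.astype(np.float32)); print(n,np.round(o,4),round(2*r,4))
E
```

```text
tcp [ 0.6269 -0.2509  0.1542] yawY 101.5 j6 -0.7 -> d [-0.0719  0.39   -0.0008] turn 0 | toolx [-0.98  -0.199] tooly [-0.199  0.98 ]
top [ 0.4871 -0.0881] 0.1536
top [ 0.5928 -0.0087] 0.1112
top [0.5957 0.1941] 0.14
top [ 0.6109 -0.1849] 0.1369
scene [ 0.6905 -0.0396] 0.1264
scene [0.6808 0.1663] 0.1547
scene [ 0.6007 -0.1518] 0.2325
```

Scaled: 0.388 m is 19.4, 0.1 m is 5.

Emit:
jog_arm(increments=[[0,-0.25,1,0,0],[0,-0.5,3,0,0],[0,-1,5,0,0],[0,-1.4,7,0,0],[0,-1.8,9,0,0],[0,-2.2,11,0,0],[0,-2.6,13,0,0],[0,-3,15,0,0],[0,-3.25,17,0,0],[0,-3.5,18.5,0,0],[0,-3.7,19.25,0,0],[0,-3.7,19.4,0,0],[0,-3.7,19.4,0,0],[0,-3.7,19.4,0,0],[0,-3.7,19.4,0,0]])

```text
time_s: 24.55
ee_pos: [0.6224, 0.1428, 0.154]
eef_rot: [-0.099, 0.995, -0.0, -0.0]
wrist_force: [-0.5, 0.4, -1.3]
grip_width: 0.0031
grasp_force: 76.0
```

```bash
python3 - <<'E'
from h import *
to(.622,.1443,.095)
s=bot.snapshot("scene");cv2.imwrite("pics/s2.png",cv2.resize(s["image"][120:300,280:500,::-1],None,fx=3,fy=3,interpolation=2))
E
```

```text
tcp [0.6224 0.1428 0.154 ] yawY 101.4 j6 -0.1 -> d [0.0001 0.0015 0.059 ] turn 0 | toolx [-0.98  -0.198] tooly [-0.198  0.98 ]
```

View pics/s2.png

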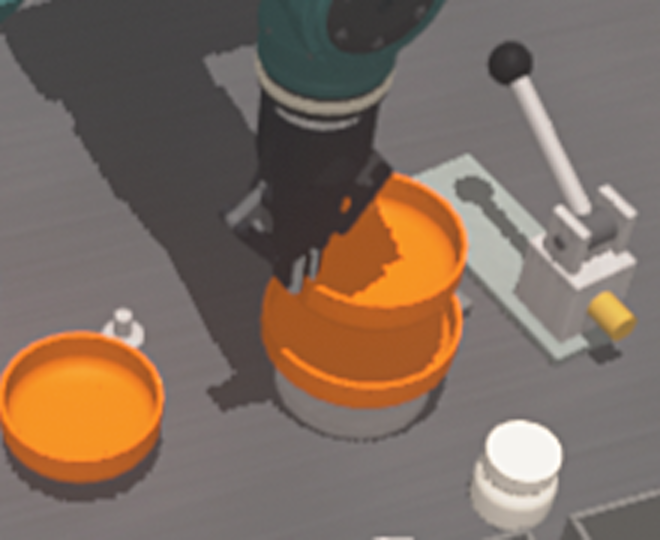

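Cover b hangs level above a, at about (385,245). Lowering it.

Scaled: 0.058 m is 2.9, 0.056 m is 2.8.

Emit:
jog_arm(increments=[[0,0,0.05,1,0],[0,0,0.05,1.75,0],[0,0,0.05,2.25,0],[0,0,0.05,2.6,0],[0,0,0.05,2.8,0],[0,0,0.05,2.9,0],[0,0,0.05,2.9,0],[0,0,0.05,2.9,0]])

```text
time_s: 25.4
ee_pos: [0.6224, 0.145, 0.0965]
eef_rot: [-0.1, 0.995, -0.0, 0.0]
wrist_force: [-0.3, -0.2, -0.4]
grip_width: 0.003
grasp_force: 76.0
```

Emit:
jog_arm(increments=[[0,0,0,0.05,0],[0,0,0,0.05,0]])

```text
time_s: 25.6
ee_pos: [0.6225, 0.1448, 0.0955]
eef_rot: [-0.1, 0.995, -0.0, 0.0]
wrist_force: [0.9, -1.5, 3.3]
grip_width: 0.0031
grasp_force: 76.4
```

Emit:
jog_arm(increments=[[0.03,0,0,0,0],[0.03,0,0,0,0],[0.03,0,0,0,0],[0.03,0,0,-1,0],[0.03,0,0,-3,0],[0.03,0.5,-2.5,-3,0],[0.03,1,-5,-3,0],[0.03,1.5,-7.5,-3,0],[0.03,2.5,-10,-3,0],[0.035,2.5,-10.5,-3,0],[0.035,2.5,-10.5,-3,0]])

```text
time_s: 26.7
ee_pos: [0.6148, -0.0729, 0.155]
eef_rot: [-0.098, 0.995, -0.0, 0.0]
wrist_force: [1.0, 0.7, 0.3]
grip_width: 0.035
grasp_force: 0.0
```

```bash
python3 - <<'E'
from h import *
S={n:bot.snapshot(n) for n in("top","scene")}
covers("top",.1);covers("scene",.1)
covers("top");covers("scene")
t,s=S["top"]["image"],S["scene"]["image"]
cv2.imwrite("pics/cr3.png",np.hstack([cv2.resize(t[195:295,170:270,::-1],None,fx=4,fy=4,interpolation=2),cv2.resize(s[165:265,350:450,::-1],None,fx=4,fy=4,interpolation=2)]))
to(.6175,-.0678,.12)
E
```

```text
top cover [0.6286 0.0051] diam 0.0533 rms 0.0036 px [312. 239.]
top cover [0.6039 0.2051] diam 0.1431 rms 0.0006 px [220. 243.]
scene cover [ 0.6386 -0.0216] diam 0.115 rms 0.0009 px [306. 255.]
scene cover [ 0.4633 -0.1022] diam 0.043 rms 0.006 px [248. 217.]
scene cover [0.61   0.2076] diam 0.1344 rms 0.0008 px [400. 225.]
top cover [0.6339 0.0051] diam 0.0557 rms 0.0039 px [312. 239.]
top cover [0.6089 0.212 ] diam 0.148 rms 0.0006 px [220. 243.]
scene cover [ 0.6079 -0.0116] diam 0.1198 rms 0.0009 px [306. 255.]
scene cover [ 0.4256 -0.0955] diam 0.0448 rms 0.0062 px [248. 217.]
scene cover [0.5783 0.227 ] diam 0.1399 rms 0.0008 px [400. 225.]
tcp [ 0.615  -0.0694  0.1551] yawY 101.6 j6 -0.45 -> d [-0.0028  0.0011  0.0351] turn 0 | toolx [-0.98  -0.201] tooly [-0.201  0.98 ]
```

View pics/cr3.png

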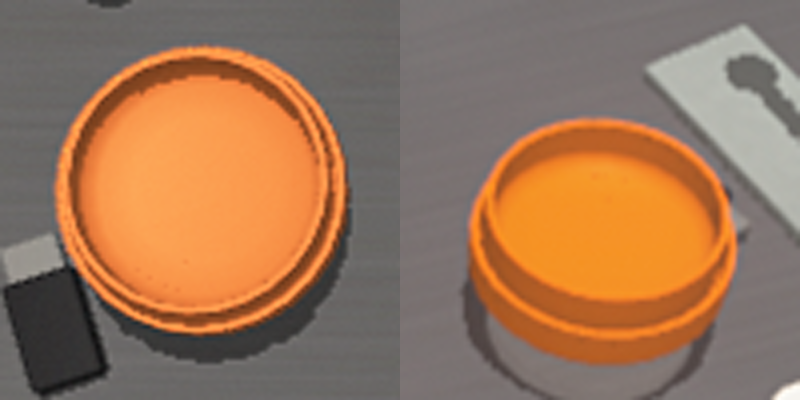

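b sits nested and level in a (rim diameter fits 134 mm at z=0.10, centre ≈ (0.608, 0.208)). Now cover c.

Scaled: 0.1 m is 5, 0.101 m is 5.05.

Emit:
jog_arm(increments=[[0.035,-0.15,0.05,2,0],[0.035,-0.15,0.05,4,0],[0.035,-0.15,0.05,5,0],[0.035,-0.15,0.05,5.05,0],[0.035,-0.15,0.05,5.05,0]])

```text
time_s: 27.5
ee_pos: [0.6179, -0.0686, 0.0546]
eef_rot: [-0.1, 0.995, -0.0, 0.0]
wrist_force: [-1.0, 0.4, 0.2]
grip_width: 0.035
grasp_force: 0.0
```

Emit:
jog_arm(increments=[[0,0,0,0,0],[0,0,0,0,0],[0,0,0,0,0],[0,0,0,0,0],[0,0,0,0,0]], squeeze=80)

```text
time_s: 28.0
ee_pos: [0.6185, -0.0697, 0.0552]
eef_rot: [-0.1, 0.995, -0.001, 0.001]
wrist_force: [1.6, -1.5, 7.2]
grip_width: 0.0031
grasp_force: 76.3
```

Emit:
jog_arm(increments=[[0,0,0,-0.5,0],[0,0,0,-1.5,0],[0,0,0,-3,0],[0,0,0,-4.5,0],[0,0,0,-6,0],[0,0,0,-6,0],[0,0,0,-6,0]])

```text
time_s: 28.7
ee_pos: [0.6177, -0.0692, 0.1747]
eef_rot: [-0.1, 0.995, -0.0, 0.0]
wrist_force: [0.3, -0.3, -1.2]
grip_width: 0.0032
grasp_force: 76.0
```

```bash
python3 - <<'E'
from h import *
to(.608+.0135,.208-.0585,.175)
for n in("top","scene"):
    s=bot.snapshot(n); z=.06+bot.get_obs()["ee_pos"][2]-.054
    for c in contours(orange(s),600):
        p=plane(s,cv2.convexHull(c)[:,0],z); o,r=cv2.minEnclosingCircle(p.astype(np.float32)); print(n,np.round(o,4),round(2*r,4))
E
```

```text
tcp [ 0.6177 -0.0692  0.1747] yawY 101.5 j6 -0.44 -> d [-0.0472  0.2136 -0.0003] turn 0 | toolx [-0.98  -0.199] tooly [-0.199  0.98 ]
top [0.6097 0.0096] 0.1112
top [0.5933 0.1908] 0.1375
scene [ 0.579  -0.1147] 0.1155
scene [0.6902 0.1612] 0.165
scene [ 0.6165 -0.0147] 0.142
```

Emit:
jog_arm(increments=[[0,-0.25,1,0,0],[0,-0.6,3,0,0],[0,-1,5,0,0],[0,-1.5,7,0,0],[0,-2,8.75,0,0],[0,-2.25,10,0,0],[0,-2.35,10.5,0,0],[0,-2.35,10.75,0,0],[0,-2.35,10.75,0,0],[0,-2.35,10.75,0,0],[0,-2.35,10.75,1,0],[0,-2.35,10.75,1,0]])

```text
time_s: 30.0
ee_pos: [0.6201, 0.1496, 0.1523]
eef_rot: [-0.099, 0.995, -0.0, -0.002]
wrist_force: [-0.8, 0.5, -0.7]
grip_width: 0.0035
grasp_force: 76.1
```

```bash
python3 - <<'E'
from h import *
to(.621,.1505,.121)
s=bot.snapshot("scene");cv2.imwrite("pics/s3.png",cv2.resize(s["image"][120:300,280:500,::-1],None,fx=2,fy=2,interpolation=2))
E
```

```text
tcp [0.6201 0.1496 0.1523] yawY 101.4 j6 -0.09 -> d [-0.0012  0.0007  0.0313] turn 0 | toolx [-0.98  -0.198] tooly [-0.198  0.98 ]
```

View pics/s3.png

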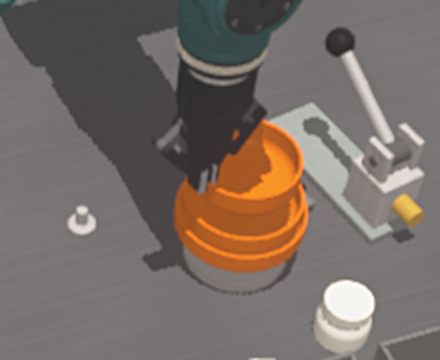

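Cover c is level over the stack, at about (255,165). Lowering until contact.

Scaled: 0.03 m is 1.5, 0.028 m is 1.4.

Emit:
jog_arm(increments=[[0,-0.05,0.05,0.6,0],[0,-0.05,0.05,1.1,0],[0,-0.05,0.05,1.4,0],[0,-0.05,0.05,1.5,0],[0,-0.05,0.05,1.5,0],[0,-0.05,0.05,1.5,0]])

```text
time_s: 30.65
ee_pos: [0.6218, 0.1521, 0.1244]
eef_rot: [-0.1, 0.995, -0.0, 0.0]
wrist_force: [-0.9, 0.5, -0.8]
grip_width: 0.003
grasp_force: 76.1
```

Emit:
jog_arm(increments=[[0,0,0,0.05,0],[0,0,0,0.1,0],[0,0,0,0.1,0]])

```text
time_s: 30.95
ee_pos: [0.6217, 0.152, 0.122]
eef_rot: [-0.1, 0.995, -0.0, -0.0]
wrist_force: [-0.4, -0.5, -1.2]
grip_width: 0.0029
grasp_force: 76.1
```

Scaled: -0.0015 m is -0.075, 0.003 m is 0.15.

Emit:
jog_arm(increments=[[0,0,-0.05,0.05,0],[0,0,-0.075,0.1,0],[0,0,-0.075,0.15,0],[0,0,-0.075,0.15,0]])

```text
time_s: 31.35
ee_pos: [0.6223, 0.1501, 0.1195]
eef_rot: [-0.1, 0.995, -0.0, 0.0]
wrist_force: [0.2, -3.1, 4.0]
grip_width: 0.0036
grasp_force: 76.7
```

Scaled: -0.05 m is -2.5, -0.31 m is -15.5.

Emit:
jog_arm(increments=[[0.03,0,0,0,0],[0.03,0,0,0,0],[0.03,0,0,0,0],[0.03,0,0,-1,0],[0.03,0,0,-3,0],[0.03,0.5,-2.5,-3,0],[0.03,2,-5,-3,0],[0.03,3.5,-7,-3,0],[0.03,5,-9,-3,0],[0.035,6.5,-11,-3,0],[0.035,8,-13,-3,0],[0.035,9,-14.5,-3,0],[0.035,10,-15.5,-3,0],[0.035,10,-15.5,-3,0],[0.035,10,-15.5,-3,0]])

```text
time_s: 32.85
ee_pos: [0.4875, -0.1933, 0.1791]
eef_rot: [-0.099, 0.995, 0.0, 0.0]
wrist_force: [-0.6, 0.0, 0.3]
grip_width: 0.0352
grasp_force: 0.0
```

```bash
python3 - <<'E'
from h import *
S={n:bot.snapshot(n) for n in("top","scene")}
covers("scene",.124);covers("scene")
t,s=S["top"]["image"],S["scene"]["image"]
cv2.imwrite("pics/cr4.png",np.hstack([cv2.resize(t[195:295,170:270,::-1],None,fx=4,fy=4,interpolation=2),cv2.resize(s[155:255,350:450,::-1],None,fx=4,fy=4,interpolation=2)]))
to(.469,-.138,.12)
E
```

```text
scene cover [ 0.5179 -0.0991] diam 0.0974 rms 0.0009 px [255. 216.]
scene cover [0.61   0.2063] diam 0.1204 rms 0.0009 px [401. 223.]
scene cover [ 0.4598 -0.088 ] diam 0.104 rms 0.001 px [255. 216.]
scene cover [0.558  0.2381] diam 0.1285 rms 0.001 px [401. 223.]
tcp [ 0.4881 -0.1922  0.1791] yawY 101.6 j6 -0.73 -> d [0.0079 0.0569 0.0591] turn 0 | toolx [-0.98 -0.2 ] tooly [-0.2   0.98]
```

View pics/cr4.png

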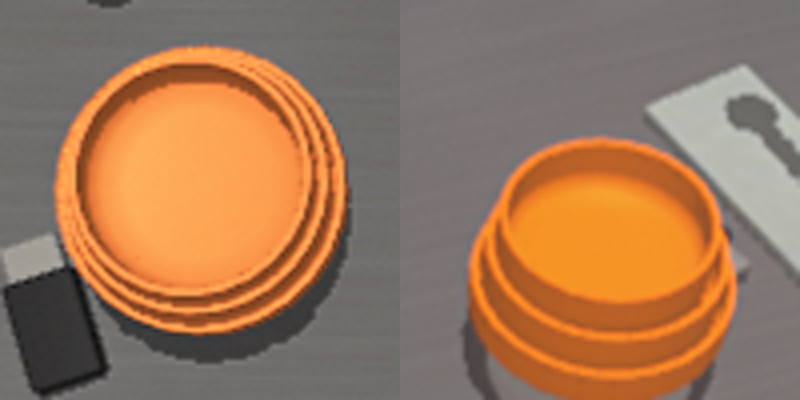

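Three covers nested level (c rim diameter 120 at z=0.124). Now d.

Scaled: 0.09 m is 4.5, 0.08 m is 4.

Emit:
jog_arm(increments=[[0.035,0.4,2.25,1,0],[0.035,0.4,2.85,3,0],[0.035,0.4,2.85,4,0],[0.035,0.4,2.85,4.5,0],[0.035,0.4,2.85,4.5,0]])

```text
time_s: 33.55
ee_pos: [0.4684, -0.1383, 0.0884]
eef_rot: [-0.1, 0.995, 0.0, -0.001]
wrist_force: [0.1, 0.2, 1.0]
grip_width: 0.0351
grasp_force: 0.0
```

```bash
python3 -c "
from h import *
to(.469,-.138,.055)"
```

```text
tcp [ 0.4684 -0.1383  0.0884] yawY 101.5 j6 -0.66 -> d [-0.0007  0.0001  0.0334] turn 0 | toolx [-0.98 -0.2 ] tooly [-0.2   0.98]
```

Scaled: 0.033 m is 1.65, 0.02 m is 1.

Emit:
jog_arm(increments=[[0.035,0,0,1,0],[0.035,0,0,1.65,0],[0.035,0,0,1.65,0],[0.035,0,0,1.65,0]])

```text
time_s: 33.95
ee_pos: [0.4692, -0.1391, 0.0571]
eef_rot: [-0.1, 0.995, -0.0, 0.0]
wrist_force: [0.2, -0.2, 0.7]
grip_width: 0.0349
grasp_force: 0.0
```

Emit:
jog_arm(increments=[[0,0,0,0,0],[0,0,0,0,0],[0,0,0,0,0],[0,0,0,0,0],[0,0,0,0,0]], squeeze=80)

```text
time_s: 34.45
ee_pos: [0.4688, -0.1391, 0.0568]
eef_rot: [-0.1, 0.995, -0.0, 0.0]
wrist_force: [-0.4, -0.2, 8.0]
grip_width: 0.0013
grasp_force: 78.5
```

Emit:
jog_arm(increments=[[0,0,0,-0.5,0],[0,0,0,-1.5,0],[0,0,0,-3,0],[0,0,0,-5,0],[0,0,0,-7,0],[0,0,0,-7,0],[0,0,0,-7,0]])

```text
time_s: 35.15
ee_pos: [0.4687, -0.1389, 0.1971]
eef_rot: [-0.1, 0.995, -0.001, 0.001]
wrist_force: [0.6, -1.2, -1.8]
grip_width: 0.0014
grasp_force: 77.8
```

```bash
python3 -c "
from h import *
covers('top',.2);covers('scene',.2)
to(.6085+.0115,.2065-.0505,.195)"
```

```text
top cover [0.479  0.1641] diam 0.5366 rms 0.0116 px [368. 307.]
top cover [0.5915 0.1882] diam 0.1305 rms 0.0006 px [220. 243.]
scene cover [0.6717 0.1686] diam 0.1107 rms 0.0008 px [401. 223.]
scene cover [ 0.4479 -0.0729] diam 0.0692 rms 0.0038 px [252. 174.]
tcp [ 0.468  -0.1385  0.1954] yawY 101.5 j6 -0.66 -> d [-0.2076  0.2584  0.0004] turn 0 | toolx [-0.98  -0.199] tooly [-0.199  0.98 ]
```

```bash
python3 - <<'E'
from h import *
s=bot.snapshot("scene")["image"];t=bot.snapshot("top")["image"]
cv2.imwrite("pics/s4.png",np.hstack([cv2.resize(s[110:260,180:330,::-1],None,fx=2.6,fy=2.6,interpolation=2),cv2.resize(t[210:360,300:450,::-1],None,fx=2.6,fy=2.6,interpolation=2)]))
E
```

```text
(no output)
```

View pics/s4.png

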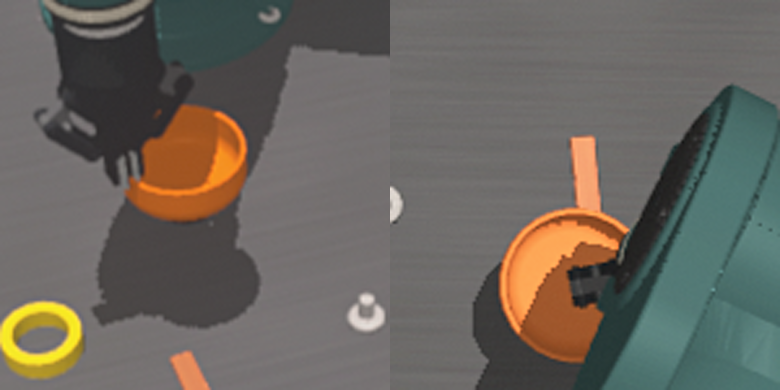

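Cover d is held level and the busbar hasn't moved. Now taking d over to the stack.

```bash
python3 - <<'E'
from h import *
s=bot.snapshot("top");print(plane(s,[372.3,319.6],.2),bot.get_obs()["ee_pos"].round(4))
E
```

```text
[[ 0.45514071 -0.09030225]] [ 0.468  -0.1385  0.1952]
```

Emit:
jog_arm(increments=[[0,-0.75,1,0,0],[0,-2,2.5,0,0],[0,-3.5,4.25,0,0],[0,-5,6,0,0],[0,-6.5,8,0,0],[0,-7.75,9.75,0,0],[0,-9,11.25,0,0],[0,-9.75,12.25,0,0],[0,-10.3,12.9,0,0],[0,-10.3,12.9,0,0],[0,-10.3,12.9,0,0],[0,-10.3,12.9,0,0]])

```text
time_s: 36.6
ee_pos: [0.6186, 0.1542, 0.1958]
eef_rot: [-0.1, 0.995, -0.0, -0.0]
wrist_force: [-0.0, -1.2, -0.6]
grip_width: 0.0016
grasp_force: 77.8
```

```bash
python3 - <<'E'
from h import *
to(.6195,.156,.145)
s=bot.snapshot("scene")["image"]
cv2.imwrite("pics/s5.png",cv2.resize(s[80:280,330:480,::-1],None,fx=2.5,fy=2.5,interpolation=2))
E
```

```text
tcp [0.6186 0.1542 0.1958] yawY 101.4 j6 -0.08 -> d [-0.0012  0.0016  0.0508] turn 0 | toolx [-0.98  -0.198] tooly [-0.198  0.98 ]
```

View pics/s5.png

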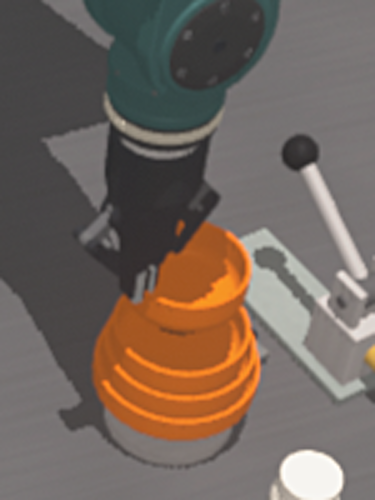

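Emit:
jog_arm(increments=[[0,-0.1,0.1,0.75,0],[0,-0.1,0.1,1.5,0],[0,-0.1,0.1,2,0],[0,-0.1,0.1,2.25,0],[0,-0.1,0.1,2.35,0],[0,-0.1,0.1,2.35,0],[0,-0.1,0.1,2.35,0]])

```text
time_s: 37.35
ee_pos: [0.6209, 0.1574, 0.1496]
eef_rot: [-0.1, 0.995, 0.0, 0.0]
wrist_force: [-0.1, 0.0, -0.9]
grip_width: 0.002
grasp_force: 77.8
```

Emit:
jog_arm(increments=[[0,0,0,0.05,0],[0,0,0,0.1,0],[0,0,0,0.1,0]])

```text
time_s: 37.65
ee_pos: [0.6206, 0.1574, 0.1471]
eef_rot: [-0.1, 0.995, -0.0, -0.0]
wrist_force: [0.3, 1.0, -0.3]
grip_width: 0.0013
grasp_force: 77.8
```

Scaled: 0.002 m is 0.1, 0.001 m is 0.05.

Emit:
jog_arm(increments=[[0,0,0,0.05,0],[0,0,0,0.1,0],[0,0,0,0.1,0]])

```text
time_s: 37.95
ee_pos: [0.6208, 0.1573, 0.1452]
eef_rot: [-0.1, 0.995, -0.0, 0.0]
wrist_force: [0.1, -0.9, 1.7]
grip_width: 0.0018
grasp_force: 78.1
```

Emit:
jog_arm(increments=[[0,0,0,0.05,0],[0,0,0,0.05,0]])

```text
time_s: 38.15
ee_pos: [0.621, 0.157, 0.1449]
eef_rot: [-0.1, 0.995, -0.0, 0.001]
wrist_force: [-0.9, -4.3, 10.0]
grip_width: 0.0014
grasp_force: 79.2
```

Scaled: -0.1 m is -5, 0.1 m is 5.

Emit:
jog_arm(increments=[[0,0,0,-0.05,0],[0.03,0,0,-0.05,0],[0.03,0,0,-0.05,0],[0.03,0,0,-0.05,0],[0.03,0,0,-1,0],[0.03,0,0,-3,0],[0.03,0.5,-2.5,-3,0],[0.03,2,-5,-3,0],[0.03,3.5,-7,-3,0],[0.03,5,-9,-3,0],[0,6.5,-11,-3,0],[0,7.5,-12.5,-3,0],[0,7.5,-12.5,-3,0]])

```text
time_s: 39.45
ee_pos: [0.5216, -0.1214, 0.2042]
eef_rot: [-0.098, 0.995, -0.0, -0.0]
wrist_force: [-0.2, 0.2, 0.1]
grip_width: -0.0001
grasp_force: 0.0
```

```bash
python3 - <<'E'
from h import *
S={n:bot.snapshot(n) for n in("top","scene")}
covers("scene",.148)
t,s=S["top"]["image"],S["scene"]["image"]
cv2.imwrite("pics/cr5.png",np.hstack([cv2.resize(t[195:295,170:270,::-1],None,fx=4,fy=4,interpolation=2),cv2.resize(s[145:245,350:450,::-1],None,fx=4,fy=4,interpolation=2)]))
h=cv2.cvtColor(s,cv2.COLOR_RGB2HSV)
for c in contours((h[...,2]<45),60):
    if 430<c[:,0].mean()<470 and 120<c[:,1].mean()<160:
        print("ball px",c.mean(0)); pb=c.mean(0)
for c in contours(cv2.cvtColor(t,cv2.COLOR_RGB2HSV)[...,2]<45,80):
    if abs(c.mean(0)-[120,298]).max()<8:
        for z in(.16,.173,.186): print(z,plane(S["top"],c.mean(0),z),plane(S["scene"],pb,z))
to(.487,.372,.25)
E
```

```text
scene cover [0.6093 0.2058] diam 0.1053 rms 0.0008 px [401. 221.]Traceback (most recent call last):
  File "<stdin>", line 12, in <module>
NameError: name 'pb' is not defined
```

View pics/cr5.png

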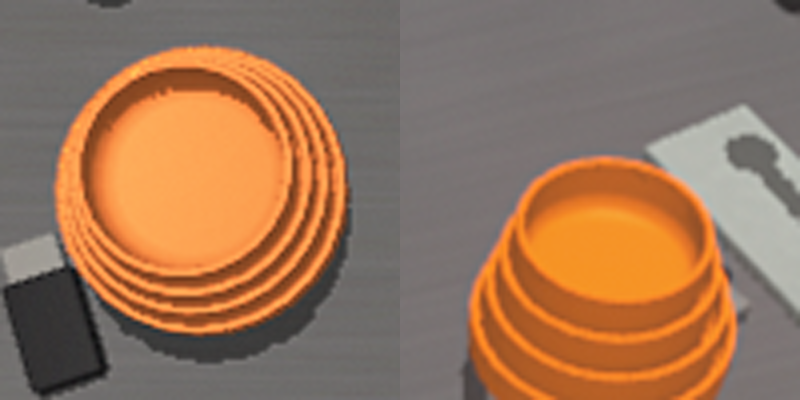

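All four covers are nested and level. d's rim fits 105 mm at z=0.148, centre (0.609, 0.206). Next, the lever.

```bash
python3 - <<'E'
from h import *
t=bot.snapshot("top");s=bot.snapshot("scene")
h=cv2.cvtColor(s["image"],cv2.COLOR_RGB2HSV)[...,2]
sub=(h<60)[120:160,430:472]; c=[c for c in contours(sub,40)]
pb=np.mean([c[0].min(0),c[0].max(0)],0)+[430,120]; print(pb)
for c in contours(cv2.cvtColor(t["image"],cv2.COLOR_RGB2HSV)[...,2]<60,80):
    if abs(c.mean(0)-[120,298]).max()<8:
        for z in(.16,.173,.186): print(z,plane(t,c.mean(0),z).round(4),plane(s,pb,z).round(4))
to(.487,.372,.25)
E
```

```text
[449.5 141. ]
0.16 [[0.4877 0.3771]] [[0.475 0.382]]
0.173 [[0.4874 0.3727]] [[0.4879 0.3728]]
0.186 [[0.4871 0.3684]] [[0.5007 0.3636]]
tcp [ 0.5237 -0.1165  0.204 ] yawY 101.5 j6 -0.57 -> d [-0.0618  0.4859 -0.0459] turn 0 | toolx [-0.98 -0.2 ] tooly [-0.2   0.98]
```

Emit:
jog_arm(increments=[[0,-1,0,-2.3,0],[0,-3.125,24.3,-2.3,0],[0,-3.125,24.3,-2.3,0],[0,-3.125,24.3,-2.3,0],[0,-3.125,24.3,-2.3,0],[0,-3.125,24.3,-2.3,0],[0,-3.125,24.3,-2.3,0],[0,-3.125,24.3,-2.3,0],[0,-3.125,24.3,-2.3,0],[0,-3.125,24.3,-2.3,0],[0,-3.125,24.3,-2.3,0],[0,-3.125,24.3,-2.3,0],[0,-3.125,24.3,-2.3,0],[0,-3.125,24.3,-2.3,0],[0,-3.125,24.3,-2.3,0]])

```text
time_s: 41.2
ee_pos: [0.488, 0.3706, 0.2503]
eef_rot: [-0.1, 0.995, -0.0, 0.0]
wrist_force: [0.1, 0.2, -0.1]
grip_width: 0.0001
grasp_force: 0.0
```

```bash
python3 -c "
from h import *
covers('scene',.148)
to(.4877,.3728,.203)"
```

```text
scene cover [0.6093 0.2058] diam 0.1053 rms 0.0008 px [401. 221.]
tcp [0.4881 0.3705 0.2503] yawY 101.4 j6 0.32 -> d [-0.      0.0023  0.0473] turn 0 | toolx [-0.98  -0.198] tooly [-0.198  0.98 ]
```

Emit:
jog_arm(increments=[[0,0,0.1,2,0],[0,0,0.1,2.45,0],[0,0.3,0.1,3,0],[0,0.55,0.1,3.6,0],[0,0.7,0.1,4.1,0],[0,0.8,0.1,4.6,0],[0,0.95,0.1,5.2,0],[0,1,0.1,5.8,0],[0,1,0.1,6.3,0],[0,1,0.1,6.6,0],[0,1,0.1,6.7,0],[0,1,0.1,6.7,0]])

```text
time_s: 42.45
ee_pos: [0.468, 0.3691, 0.1163]
eef_rot: [-0.1, 0.995, -0.0, -0.0]
wrist_force: [-2.8, -1.9, 5.1]
grip_width: 0.0001
grasp_force: 2.6
```

```bash
python3 -c "
from h import *
print(bot.get_obs()['wrist_force'])"
```

```text
[-2.81143727 -1.941996    5.11799724]
```

Emit:
jog_arm(increments=[[0,0,0,0.1,0],[0,0,0,0.1,0]])

```text
time_s: 42.65
ee_pos: [0.4682, 0.3692, 0.1145]
eef_rot: [-0.1, 0.995, 0.0, 0.0]
wrist_force: [-3.3, -2.3, 5.2]
grip_width: 0.0002
grasp_force: 2.6
```

Pressing at the spring force, but no stop felt yet. I'll go a bit further.

Scaled: 0.001 m is 0.05.

Emit:
jog_arm(increments=[[0,0,0,0.05,0],[0,0,0,0.05,0]])

```text
time_s: 42.85
ee_pos: [0.4682, 0.3692, 0.1137]
eef_rot: [-0.1, 0.995, 0.0, 0.0]
wrist_force: [-3.9, -1.1, 6.7]
grip_width: 0.0004
grasp_force: 3.2
```

Emit:
jog_arm(increments=[[0,0,0,0.05,0],[0,0,0,0.05,0]])

```text
time_s: 43.05
ee_pos: [0.4682, 0.3693, 0.1131]
eef_rot: [-0.1, 0.995, 0.0, 0.001]
wrist_force: [-5.5, -2.1, 12.6]
grip_width: -0.0001
grasp_force: 6.4
```

Emit:
jog_arm(increments=[[0,0,0,0.05,0],[0,0,0,0.05,0]])

```text
time_s: 43.25
ee_pos: [0.4682, 0.3693, 0.1126]
eef_rot: [-0.1, 0.995, 0.0, 0.001]
wrist_force: [-7.3, -4.5, 19.7]
grip_width: 0.0003
grasp_force: 9.6
```

The stop is reached: force rises steeply from 6 N to 20 N. Hold for 1 s, then follow the lever back up.

Emit:
jog_arm(increments=[[0,0,0,0,0],[0,0,0,0,0],[0,0,0,0,0],[0,0,0,0,0],[0,0,0,0,0],[0,0,0,0,0],[0,0,0,0,0],[0,0,0,0,0],[0,0,0,0,0],[0,0,0,0,0]])

```text
time_s: 44.25
ee_pos: [0.4682, 0.3693, 0.1126]
eef_rot: [-0.1, 0.995, 0.0, 0.001]
wrist_force: [-7.6, -3.5, 18.1]
grip_width: -0.0001
grasp_force: 9.3
```

Emit:
jog_arm(increments=[[0,0,0,-0.5,0],[0,0,0,-1.25,0],[0,-0.1,0,-2,0],[0,-0.3,0,-2.75,0],[0,-0.5,0,-3.5,0],[0,-0.8,0,-4.25,0],[0,-1,0,-5,0],[0,-1,0,-7,0],[0,-1,-2.5,-7.25,0],[0,-1,-5,-7.25,0],[0,-1,-7.5,-7.25,0],[0,-1,-10,-7.25,0],[0,-1,-12.5,-7.25,0],[0,-1,-15,-7.25,0],[0,-1,-17.5,-7.25,0],[0,-1,-20,-7.25,0],[0,-1,-22.5,-7.25,0],[0,-1,-25,-7.25,0],[0,-1,-25,-7.25,0]])

```text
time_s: 46.15
ee_pos: [0.5879, -0.1223, 0.2556]
eef_rot: [-0.097, 0.995, -0.001, 0.0]
wrist_force: [0.1, 0.9, -0.5]
grip_width: -0.0
grasp_force: 0.0
```

```bash
python3 - <<'E'
from h import *
covers("scene",.148)
t=bot.snapshot("top")
for c in contours(cv2.cvtColor(t["image"],cv2.COLOR_RGB2HSV)[...,2]<60,80):
    if abs(c.mean(0)-[120,298]).max()<25: print("ball",c.mean(0),plane(t,c.mean(0),.173))
cen=np.array([.5234,-.371])+.0525*np.array([.981,.195]); print(cen); to(*cen,.12)
E
python3 m3.py
```

```text
scene cover [0.6093 0.2058] diam 0.1053 rms 0.0008 px [401. 221.]
ball [120.32 298.14] [[0.48741924 0.37276958]]
[ 0.5749025 -0.3607625]
tcp [ 0.5872 -0.118   0.256 ] yawY 101.3 j6 -0.53 -> d [ 0.0598 -0.2356  0.136 ] turn 0 | toolx [-0.98  -0.197] tooly [-0.197  0.98 ]
plate box-x range 0.0001 0.1012
```

Lever is back at rest and the stack unchanged. Now shutting the slide.

Scaled: -0.236 m is -11.8, 0.17 m is 8.5.

Emit:
jog_arm(increments=[[0,3,-11.8,1.5,0],[0,3,-11.8,1.5,0],[0,3,-11.8,1.5,0],[0,3,-11.8,3,0],[0,3,-11.8,5,0],[0,3,-11.8,6.8,0],[0,3,-11.8,8,0],[0,3,-11.8,8.5,0],[0,3,-11.8,8.5,0],[0,3,-11.8,8.5,0]])

```text
time_s: 47.3
ee_pos: [0.5762, -0.3595, 0.0883]
eef_rot: [-0.101, 0.995, -0.001, 0.001]
wrist_force: [-0.3, 0.0, 0.4]
grip_width: -0.0001
grasp_force: 0.0
```

```bash
python3 -c "
from h import *
to(.575,-.361,.043)"
```

```text
tcp [ 0.5762 -0.3595  0.0883] yawY 101.5 j6 -0.88 -> d [ 0.0016 -0.0012  0.0453] turn 0 | toolx [-0.98 -0.2 ] tooly [-0.2   0.98]
```

Emit:
jog_arm(increments=[[0,0,-0.05,1.5,0],[0,0,-0.05,2.1,0],[0,0,-0.05,2.2,0],[0,0,-0.05,2.25,0],[0,0,-0.05,2.25,0],[0,0,-0.05,2.25,0]])

```text
time_s: 47.9
ee_pos: [0.5758, -0.3607, 0.043]
eef_rot: [-0.1, 0.995, -0.0, 0.001]
wrist_force: [-1.7, 3.0, 6.7]
grip_width: -0.0
grasp_force: 3.1
```

Emit:
jog_arm(increments=[[0,0,0,0.025,0],[0,0,0,0.025,0]])

```text
time_s: 48.1
ee_pos: [0.5758, -0.3607, 0.043]
eef_rot: [-0.1, 0.995, -0.0, 0.001]
wrist_force: [-4.4, 4.9, 12.9]
grip_width: 0.0006
grasp_force: 6.2
```

Scaled: 0.055 m is 2.75, 0.045 m is 2.25.

Emit:
jog_arm(increments=[[0,0.25,0,0,0],[0,0.75,0,0,0],[0,1.5,0,0,0],[0,2.25,0,0,0],[0,2.75,0,0,0]])

```text
time_s: 48.6
ee_pos: [0.5218, -0.3716, 0.043]
eef_rot: [-0.1, 0.995, -0.0, 0.001]
wrist_force: [0.5, 7.1, 13.1]
grip_width: 0.0
grasp_force: 6.0
```

Emit:
jog_arm(increments=[[0,0.5,0,0,0],[0,1,0,0,0],[0,1.5,0,0,0],[0,1.75,0,0,0]])

```text
time_s: 49.0
ee_pos: [0.4875, -0.3784, 0.043]
eef_rot: [-0.1, 0.995, -0.0, 0.001]
wrist_force: [0.0, 8.1, 14.2]
grip_width: 0.0
grasp_force: 7.1
```

Emit:
jog_arm(increments=[[0,0.3,0,0,0],[0,0.6,0,0,0],[0,0.8,0,0,0],[0,0.9,0,0,0],[0,1,0,0,0],[0,1,0,0,0]])

```text
time_s: 49.6
ee_pos: [0.4691, -0.3834, 0.043]
eef_rot: [-0.1, 0.995, -0.001, 0.002]
wrist_force: [3.4, 1.8, 10.1]
grip_width: -0.0003
grasp_force: 4.8
```

Scaled: 0.005 m is 0.25, 0.002 m is 0.1.

Emit:
jog_arm(increments=[[0,0.1,0,0.015,0],[0,0.25,0,0.015,0],[0,0.25,0,0.015,0]])

```text
time_s: 49.9
ee_pos: [0.4647, -0.3848, 0.043]
eef_rot: [-0.1, 0.995, -0.002, 0.002]
wrist_force: [5.4, 2.0, 10.3]
grip_width: 0.0002
grasp_force: 5.4
```

Emit:
jog_arm(increments=[[0,0,0,-1.5,0],[0,0,0,-4,0],[0,0,2.5,-6.5,0],[0,0,5,-7.5,0],[0,0,7.5,-7.5,0],[0,0,10,-7.5,0],[0,0,12.5,-7.5,0],[0,0,12.5,-7.5,0]])

```text
time_s: 50.7
ee_pos: [0.4117, -0.1355, 0.1919]
eef_rot: [-0.101, 0.995, -0.0, 0.001]
wrist_force: [-0.1, 0.6, -0.3]
grip_width: 0.0002
grasp_force: 0.0
```

```bash
python3 m3.py; python3 - <<'E'
from h import *
for n in("top","scene"):
    s=bot.snapshot(n); 
    if n=="scene": cv2.imwrite("pics/end.png",s["image"][:,:,::-1])
covers("scene",.148)
E
```

```text
plate box-x range -0.1053 -0.0
scene cover [0.6093 0.2058] diam 0.1053 rms 0.0008 px [401. 221.]
```

View pics/end.png

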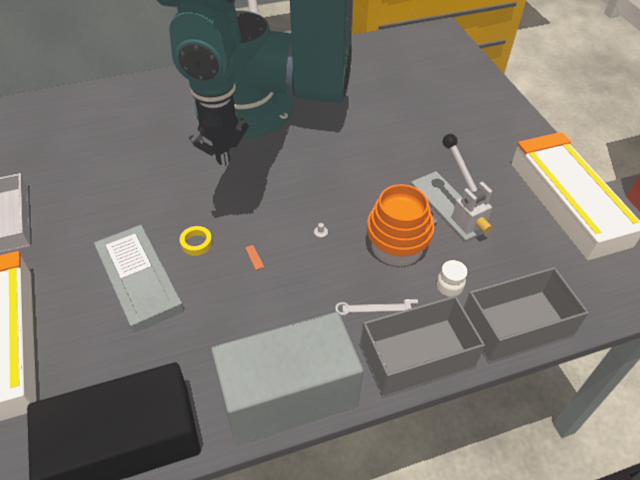

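The plate spans -0.105 to 0.000, so it's fully shut. The stack at (400,222) is level, the lever is up and the bystanders haven't moved.

```bash
python3 -c "
from rig import bot
print(bot.hand_in())"
```

```text
the job is handed in; nothing more can be done
None
```

I handed the job in at about 51 s: the slide was opened fully, all four covers were stacked level on the cradle (largest at the bottom, knob in the ring), the lever was pressed to its stop, held 1 s and let back up, and the slide was shut; the bystanders hadn't visibly moved, and no verdict came back.

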